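# Rinse the travel tumblers

## Robot

A 6-joint arm with a two-finger parallel gripper is mounted at the origin on the work surface. World frame = base frame: x ahead of the robot, y to its left, z up, the work surface at z = 0. Lengths are in m, angles in degrees, forces in N, time in s.
With the tool pointing down it reaches from about 0.275 to 0.75 m from the base axis. Payload 10.2 kg.
Tool frame: the origin (TCP) lies at the very end of the fingers, on their centre line; the grasp point (between the pads) lies r.hold_point_z behind it (r.hold_point_z is the distance from the TCP to the grasp point, in m); x points along the fingers, y is the direction in which the jaws open and shut, and the axes are right-handed (so a half turn about x gives the same grasp; the last joint's range is limited). The gripper opens to 85 mm and grips with 20 to 120 N. Pads are 22 mm wide; open, the fingers measure 114 mm over their backs; the gripper's body (76 mm by 85 mm) begins 54 mm behind the grasp point. The pads swing forward as they close: fully open they stand 13 mm farther back than shut.
Start: joints at [-79.607, 17.928, 85.812, -0, 76.261, -12.8], TCP at [0.207, -0.483, 0.231] pointing down, gripper open.
Joint ranges: [-168.41, 168.41], [-55.51, 124.54], [10.69, 146.95], [-70.63, 250.63], [1, 178], [-165.06, 165.06]. Speed limits (degrees/s): [136.94, 136.94, 172.46, 180, 180, 180].

## Interface

Orientations are given as [roll, pitch, yaw] about the fixed x, y, z axes, in that order (R = Rz(yaw) Ry(pitch) Rx(roll)).
In Python, from rig import r gives the robot as it stands.
- The arm moves only by the tool apply_moves, never from a script. Its argument "steps" is one flat list of numbers, 7 for each row, row after row: the shift along the tool's x, y, z in cm, then the turn, a rotation vector about the tool's x, y, z in degrees, then the finger opening in cm, from 0 to 8.54. A call has 1 to 20 rows; each row is the pose to reach, as a shift and turn from the pose commanded when the call began, along the tool's axes at that moment; what a row does not reach only later rows make up. A row lasts 1/8 s, in which the tool goes at most 62.5 mm and 10.7 degrees, less where a joint would pass 70% of its speed; a pose out of reach is approached as far as the arm can. A call with a gripper value outside its range is refused whole. The fingers move at their own pace and stop on an object; "grip_force" is the grip in N (left out, the last holds). Time passes only in rows, so rows that repeat a pose let the fingers close. It gives the time, the measured TCP pose, the force and the opening at its end, in the units of the state.
- r.get_obs(): the state, without advancing time (a new reading comes with each control period).
- r.capture(name): name is "scene" or "top" or "wrist"; returns a dict with "image" (400x640x3 uint8, red, green, blue), "fx", "fy", "cx", "cy" (pixels), "camera_from_world" (4x4, takes a point from world to camera coordinates). Camera axes: x right, y down, z forward; pixel columns grow to the right and rows downward; lengths in m; the calibration is good to about 2 mm. The wrist camera is an equidistant fisheye: a pixel r from the principal point sees the ray r / f radians off the axis. A picture is of the moment at which its call begins. There is no depth.
- r.hand_in(): hands the job in, once; it reports no verdict.
The state is a dict: "t": time; "joint_positions": joint angles; "joint_velocities": joint speeds; "joint_efforts": joint torques, N m; "ee_pos": TCP position; "ee_rot": TCP orientation; "force": force on the tool from outside, world axes, zero at the start; "moment": the same for the moment, N m; "gripper_width": finger opening in m.
Only numpy, scipy, OpenCV 4.12 (cv2) and the standard library are available. Lean on these libraries where they do the work, as an engineer would, in place of code of your own. Each camera call takes 0.05 s, during which the arm holds its last target.

## Task

Rinse the used steel travel tumblers: slide the cover of the glass rinser fully open, then, going from the tallest tumbler to the shortest, press each one, still mouth down, squarely onto the middle of the rinser's sprung pad until the pad is fully down, keep it down for about a second, and stand it mouth down inside the white drying tray. When all of them are in the tray, slide the cover fully shut again, and leave everything else on the counter as it was.

Things in the scene. Friction and masses are not known exactly. Their poses are not given: they have to be found in the camera images.
- rinser: glass rinser: fixed dark steel box, 150 mm (its x) by 240 mm (its y), 50 mm tall, on the counter; origin under its centre. A rail 10 mm wide along each long side (inner faces 64 mm either side of the middle) rises to 72 mm. The sprung pad sits at its own -y end, the cover parks at its +y end. It stands at one of three places on the counter and is turned by up to 0.25 rad
- pad (a joint): downward travel of the sprung rinser pad, m: 0 = up, 0.012 = fully down at its stop. About 6 N to start it, 15 N to hold it fully down; it springs back
- pad_top (a point): centre of the top face of the round sprung pad (94 mm across, grey with dark spokes and a brass nozzle); it moves down with the pad. Pad up: 66 mm above the counter
- cover (a joint): travel of the rinser's sliding steel cover along the rinser's +y axis, m: 0 = fully shut (over the pad), 0.120 = fully open against its stop. About 2 N of friction; it stays where it is left. It is found shut or up to 25 mm open
- cover_grip (a point): point in the middle of the cover's black upright grip, 3 mm above its mid-height and 15 mm under its top; its axes are those of the rinser. The grip is 64 mm long along its x, 14 mm thick along its y (the sliding direction), rises 35 mm above the cover plate, top 113.5 mm above the counter. The cover plate is 148 by 112 mm, centred on the grip
- tray: drying tray: fixed white square tray, 280 x 280 mm, floor 6 mm thick, walls 6 mm thick and 18 mm high; origin under its centre, its axes along its sides
- tumbler_a: tallest of four steel travel tumblers (sometimes one of the four is absent), standing mouth down on the cork mat: 150 mm tall, the lower 66 mm is 84 mm wide, above a 12 mm shoulder the slim part is 60 mm wide up to the top; origin at the centre of its mouth (its lowest point), z up towards its closed end
- tumbler_b: second tallest of four steel travel tumblers (sometimes one of the four is absent), standing mouth down on the cork mat: 130 mm tall, the lower 54 mm is 84 mm wide, above a 12 mm shoulder the slim part is 60 mm wide up to the top; origin at the centre of its mouth (its lowest point), z up towards its closed end
- tumbler_c: second shortest of four steel travel tumblers (sometimes one of the four is absent), standing mouth down on the cork mat: 110 mm tall, the lower 42 mm is 84 mm wide, above a 12 mm shoulder the slim part is 60 mm wide up to the top; origin at the centre of its mouth (its lowest point), z up towards its closed end
- tumbler_d: shortest of four steel travel tumblers (sometimes one of the four is absent), standing mouth down on the cork mat: 90 mm tall, the lower 30 mm is 84 mm wide, above a 12 mm shoulder the slim part is 60 mm wide up to the top; origin at the centre of its mouth (its lowest point), z up towards its closed end
- ramekin: white ceramic ramekin, 64 mm wide, 50 mm tall; not part of the job, leave alone; origin under its centre
- oil: green glass bottle, 64 mm wide, 210 mm tall; not part of the job, leave alone; origin under its centre
- jar: amber jar with brass lid, 90 mm wide, 130 mm tall; not part of the job, leave alone; origin under its centre
- tub: white plastic tub with lid, 122 mm wide, 122 mm tall; not part of the job, leave alone; origin under its centre
- salt: small white salt pot, 44 mm wide, 42 mm tall, in the middle of the cork mat among the tumblers; not part of the job, leave alone; origin under its centre
- can: plain metal food can, 74 mm wide, 100 mm tall; not part of the job, leave alone; origin under its centre
- carton: cardboard carton, 70 x 110 x 140 mm tall; not part of the job, leave alone; origin under its centre

How it is judged:
By the outcome, as a careful person would: the job done as asked, in the order asked, and still so for the second after the job is handed in, with the robot touching nothing.
Of tumbler_a, tumbler_b, tumbler_c, tumbler_d only 3 to 4 are there at a start; the rules pass over those that are not, and their reading is None.
At some moment in a run one of tumbler_a, tumbler_b, tumbler_c, tumbler_d may be knocked a few centimetres aside while the robot is not near it.
Once in a run the grip may slacken for a moment while it holds something.
It also fails if it takes over 210 s, if anything falls off the work surface, if the arm or the gripper's body presses on something with over 40 N, if the wrist force passes 120 N, or if a joint passes its speed limit or range.

## Working session

There is one attempt and no reset: what is moved stays moved. The work goes in short steps, Python scripts to look and compute and a tool call to move; the robot and the scene stay as the last step left them, time stands still between calls to the robot, and variables do not carry over. Pictures are saved under pics/ and viewed, and the job is handed in when it is done.

Besides the shell and the picture viewer there is one more tool, called after "Emit:" as name(argument=value, ...), one argument or row to a line, values as JSON. apply_moves: Moves the arm, as the interface text tells. Its arguments: {"type":"object","properties":{"steps":{"type":"array","items":{"type":"number"}},"grip_force":{"type":"number"}},"required":["steps"]}

```bash
ls; mkdir -p pics; python3 - <<'E'
from rig import r
import cv2
for n in ["scene","top","wrist"]:
    c=r.capture(n); cv2.imwrite(f"pics/{n}0.png",c["image"][:,:,::-1])
    print(n,c["fx"],c["fy"],c["cx"],c["cy"],c["camera_from_world"].round(4).tolist())
print(r.get_obs(), r.hold_point_z)
E
```

```text
pics
scene 416.213963739348 416.213963739348 316.2840913120195 199.4614220626898 [[0.8396, 0.5432, 0.006, -0.5041], [0.4766, -0.7313, -0.488, -0.2432], [-0.2607, 0.4126, -0.8728, 1.6105], [0.0, 0.0, 0.0, 1.0]]
top 480.79083875897356 480.79083875897356 323.5031310315481 201.47711212831337 [[0.0038, -1.0, 0.004, 0.0111], [-0.997, -0.0041, -0.0768, 0.6243], [0.0768, -0.0037, -0.997, 1.7481], [0.0, 0.0, 0.0, 1.0]]
wrist 309.70691628693146 309.70691628693146 318.8903942170856 203.81631811824613 [[0.3933, -0.9194, -0.0014, -0.5252], [-0.8685, -0.372, 0.3278, -0.0422], [-0.3019, -0.1277, -0.9448, 0.3819], [0.0, 0.0, 0.0, 1.0]]
{'t': 0.15, 'joint_positions': array([-7.96080493e+01,  1.79515609e+01,  8.58408570e+01, -8.59193743e-04,
        7.62598783e+01, -1.28009530e+01]), 'joint_velocities': array([-0.02175516, -0.01010038, -0.10111524,  0.0090553 ,  0.06217241,
       -0.00408246]), 'joint_efforts': array([ 2.70954079e-03, -4.12367821e+01, -2.59797370e+01, -8.33300618e-06,
        3.24229957e-03, -1.59295655e-05]), 'ee_pos': array([ 0.20670442, -0.48240973,  0.23089189]), 'ee_rot': array([-101.88683878,   89.94769717,  101.30626932]), 'force': array([-0.17253583,  0.89335456, -0.05724523]), 'moment': array([-0.02447234,  0.00102993, -0.05632608]), 'gripper_width': 0.08516450446147941} 0.0187
```

View pics/top0.png

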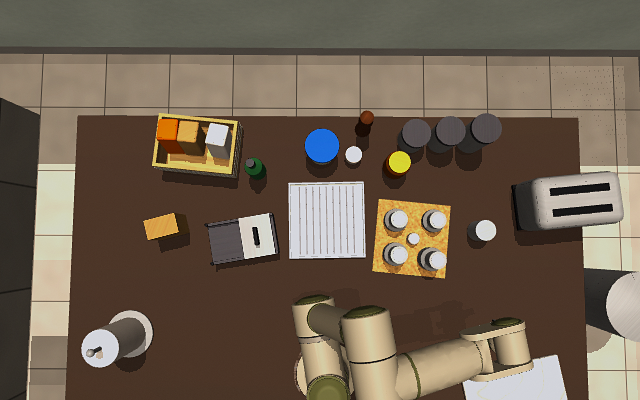

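View pics/scene0.png

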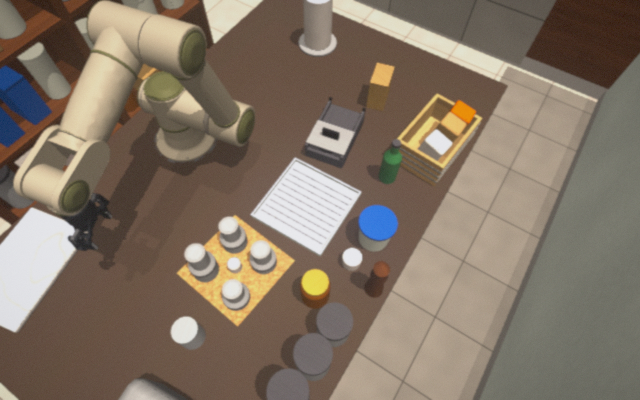

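View pics/wrist0.png

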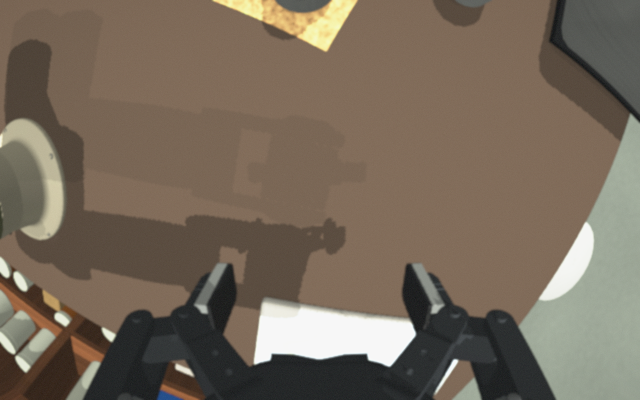

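```bash
cat > h.py <<'E'
import numpy as np, cv2
from rig import r
def crop(n,u0,v0,u1,v1,s,out):
    c=r.capture(n); im=cv2.resize(c["image"][v0:v1,u0:u1,::-1],None,fx=s,fy=s,interpolation=cv2.INTER_CUBIC)
    for u in range((u0//10+1)*10,u1,10):
        cv2.line(im,((u-u0)*s,0),((u-u0)*s,5 if u%50 else 14),(0,255,0),1)
        if u%50==0: cv2.putText(im,str(u),((u-u0)*s+2,12),0,.4,(0,255,0),1)
    for v in range((v0//10+1)*10,v1,10):
        cv2.line(im,(0,(v-v0)*s),(5 if v%50 else 14,(v-v0)*s),(0,255,0),1)
        if v%50==0: cv2.putText(im,str(v),(2,(v-v0)*s-2),0,.4,(0,255,0),1)
    cv2.imwrite(out,im); return c
def unproj(c,u,v,z):
    M=c["camera_from_world"];R=M[:3,:3];t=M[:3,3]
    o=-R.T@t
    d=R.T@np.array([(u-c["cx"])/c["fx"],(v-c["cy"])/c["fy"],1])
    return o+d*(z-o[2])/d[2]
def proj(c,p):
    M=c["camera_from_world"];q=M[:3,:3]@np.array(p)+M[:3,3]
    return c["fx"]*q[0]/q[2]+c["cx"],c["fy"]*q[1]/q[2]+c["cy"]
E
python3 - <<'E'
from h import *
crop("top",365,190,455,285,6,"pics/t1.png")
crop("top",195,175,375,275,4,"pics/t2.png")
crop("scene",170,200,300,330,5,"pics/s1.png")
E
```

```text
(no output)
```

View pics/t1.png

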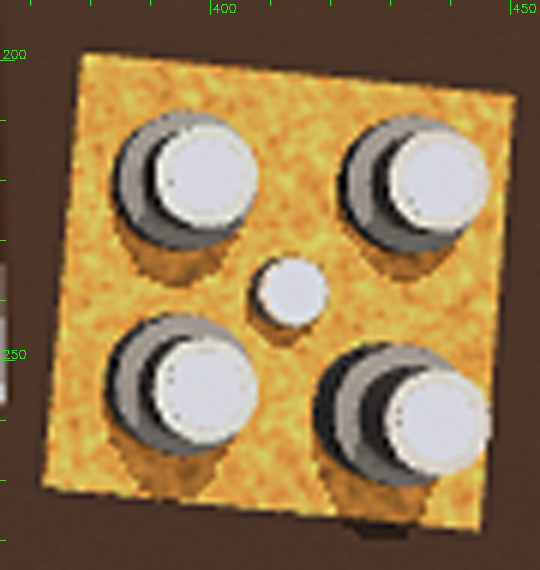

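View pics/t2.png

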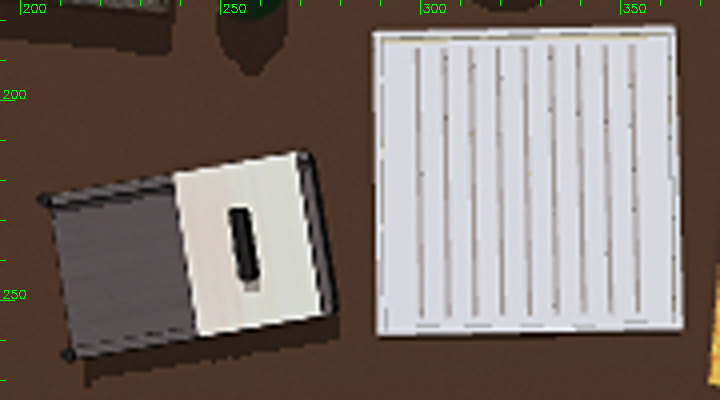

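View pics/s1.png

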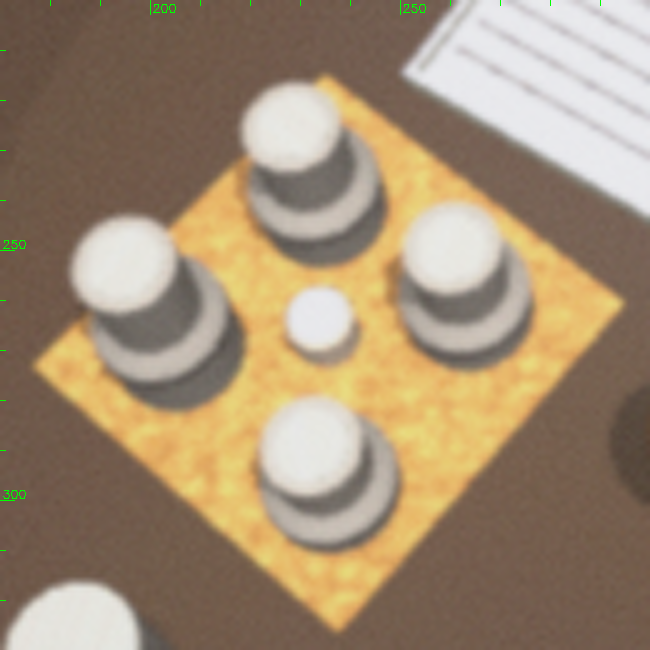

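```bash
python3 - <<'E'
from h import *
from scipy.optimize import least_squares
ct=r.capture("top"); cs=r.capture("scene")
T=dict(TL=(399.3,219.3),TR=(438,219.8),BL=(399.3,255),BR=(438,260.3),salt=(365+293/6,190+292/6))
S=dict(BL=(228.2,225.4),BR=(194.8,252.6),TL=(260.4,249.6),TR=(232.4,289.2),salt=(170+320/5,200+318/5))
for k in T:
    f=lambda p:np.r_[np.subtract(proj(ct,p),T[k]),np.subtract(proj(cs,p),S[k])]
    s=least_squares(f,[.4,-.2,.1]); print(k,s.x.round(4),s.fun.round(1))
# rinser corners
P=[(42,199),(68,355),(308,155),(332,310)]
for p in P: print(unproj(ct,195+p[0]/4,175+p[1]/4,.072).round(4))
print('grip',unproj(ct,256,235.5,.1135))
for p in [(374,32),(377,336),(674,28),(683,328)]: print('tray',unproj(ct,195+p[0]/4,175+p[1]/4,.018).round(4))
E
```

```text
TL [ 0.5575 -0.2506  0.1086] [-0.3 -0.4 -0.4  0. ]
TR [ 0.557  -0.3909  0.0893] [-0.3 -0.3 -0.4  0. ]
BL [ 0.4338 -0.2461  0.13  ] [-0.3 -0.4 -0.4  0. ]
BR [ 0.4171 -0.3739  0.1509] [-0.4 -0.3 -0.4  0. ]
salt [ 0.4903 -0.3148  0.0341] [-0.4 -0.4 -0.5  0. ]
[0.5355 0.4346 0.072 ]
[0.3974 0.4084 0.072 ]
[0.5758 0.1978 0.072 ]
[0.438  0.1748 0.072 ]
grip [0.49772103 0.24824186 0.1135    ]
tray [0.6929 0.1436 0.018 ]
tray [0.4128 0.1382 0.018 ]
tray [ 0.6978 -0.1346  0.018 ]
tray [ 0.4211 -0.1421  0.018 ]
```

```bash
cat >> h.py <<'E'
from scipy.spatial.transform import Rotation as Ro
def tool():
    o=r.get_obs(); return o["ee_pos"],Ro.from_euler("xyz",o["ee_rot"],degrees=True),o
def plan(*targets,jaw=None):
    """targets world xyz; jaw: desired world angle (deg) of jaw axis (mod 180). prints tool shifts cm + rot about tool axes"""
    p,R,o=tool()
    print("pos",p.round(4),"F",o["force"].round(1),"w",round(o["gripper_width"],4),"t",round(o["t"],2),"j",o["joint_positions"].round(0))
    M=R.as_matrix(); cur=np.degrees(np.arctan2(M[1,1],M[0,1])); print("jaw angle",cur.round(2), "xaxis",M[:,0].round(3))
    if jaw is not None:
        d=(jaw-cur+90)%180-90
        y=np.radians(cur+d); Y=np.array([np.cos(y),np.sin(y),0]);X=np.array([0,0,-1.]);
        G=Ro.from_matrix(np.c_[X,Y,np.cross(X,Y)])
        print("rot", np.degrees((R.inv()*G).as_rotvec()).round(2))
    for t in targets: print(np.round(t,4),"->",(R.inv().apply(np.array(t)-p)*100).round(2))
C=np.array([.4867,.3039]);YAW=np.radians(9.8)
def rin(x,y,z):
    c,s=np.cos(YAW),np.sin(YAW); return np.array([C[0]+c*x-s*y,C[1]+s*x+c*y,z])
E
python3 - <<'E'
from h import *
plan([.35,-.2,.25],rin(0,-.0567,.2),rin(0,-.0567,.16),rin(0,-.0567,.087),jaw=99.8)
cw=r.capture("wrist")["camera_from_world"]; print(-cw[:3,:3].T@cw[:3,3])
ct=r.capture("top");print(unproj(ct,252,160,.21))
E
```

```text
pos [ 0.2068 -0.4825  0.2312] F [ 0.4 -0.8  0.2] w 0.0854 t 0.4 j [-80.  18.  86.   0.  76. -13.]
jaw angle -66.81 xaxis [-0.  0. -1.]
rot [13.39 -0.    0.02]
[ 0.35 -0.2   0.25] -> [ -1.87 -20.33 -24.29]
[0.4964 0.248  0.2   ] -> [  3.14 -55.75 -55.39]
[0.4964 0.248  0.16  ] -> [  7.14 -55.75 -55.39]
[0.4964 0.248  0.087 ] -> [ 14.44 -55.74 -55.39]
[ 0.2851897  -0.44984452  0.37432696]
[0.74698494 0.25201191 0.21      ]
```

Emit:
apply_moves(
  steps=[0,-10,-10,2,0,0,8.5,0,-20,-20,4,0,0,8.5,0,-30,-30,6,0,0,8.5,0,-40,-40,8,0,0,8.5,0,-50,-50,10,0,0,8.5,3,-55.75,-55.4,13.4,0,0,8.5,3,-55.75,-55.4,13.4,0,0,8.5,3,-55.75,-55.4,13.4,0,0,8.5,3,-55.75,-55.4,13.4,0,0,8.5,3,-55.75,-55.4,13.4,0,0,8.5,3,-55.75,-55.4,13.4,0,0,8.5,3,-55.75,-55.4,13.4,0,0,8.5,3,-55.75,-55.4,13.4,0,0,8.5,3,-55.75,-55.4,13.4,0,0,8.5,3,-55.75,-55.4,13.4,0,0,8.5,3,-55.75,-55.4,13.4,0,0,8.5,3,-55.75,-55.4,13.4,0,0,8.5],
)

```text
t: 2.62
ee_pos: [0.4965, 0.2474, 0.2016]
ee_rot: [-175.6, 90.0, 14.2]
force: [-0.4, 0.1, 0.1]
gripper_width: 0.085
```

```bash
python3 - <<'E'
from h import *
plan(rin(0,-.0567,.087),jaw=99.8)
c=r.capture("wrist"); cv2.imwrite("pics/w1.png",c["image"][:,:,::-1])
E
```

```text
pos [0.4965 0.2474 0.2016] F [-0.4  0.1  0.1] w 0.085 t 2.62 j [14. 23. 83. -0. 74. 95.]
jaw angle -80.27 xaxis [ 0.  0. -1.]
rot [-0.07 -0.03  0.  ]
[0.4964 0.248  0.087 ] -> [ 1.146e+01 -7.000e-02  1.000e-02]
```

View pics/w1.png

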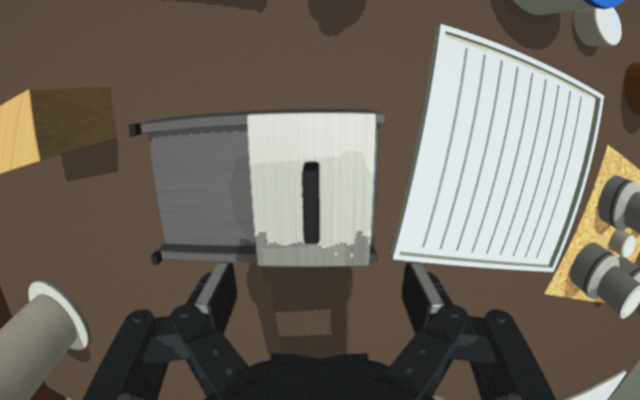

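```bash
cat >> h.py <<'E'
def fproj(c,p):
    M=c["camera_from_world"];q=M[:3,:3]@np.array(p)+M[:3,3]
    rr=np.hypot(q[0],q[1]);th=np.arctan2(rr,q[2])
    return (c["fx"]*th*q[0]/rr+c["cx"],c["fy"]*th*q[1]/rr+c["cy"])
def funproj(c,u,v,z):
    M=c["camera_from_world"];R=M[:3,:3];o=-R.T@M[:3,3]
    a,b=(u-c["cx"])/c["fx"],(v-c["cy"])/c["fy"];th=np.hypot(a,b)
    d=R.T@np.array([a/th*np.sin(th),b/th*np.sin(th),np.cos(th)]); return o+d*(z-o[2])/d[2]
E
python3 - <<'E'
from h import *
c=r.capture("wrist")
im=c["image"][:,:,::-1].copy()
for x in(-.032,.032):
  for y in(-.007,.007):
    u,v=fproj(c,rin(x,-.0567+y,.1135)); print(u,v); cv2.circle(im,(int(u),int(v)),1,(0,0,255),-1)
for x in (-.074,.074):
  for y in (-.12,.12):
    u,v=fproj(c,rin(x,y,.072)); cv2.circle(im,(int(u),int(v)),1,(0,0,255),-1)
cv2.imwrite("pics/w2.png",cv2.resize(im[80:300,100:420],None,fx=2.5,fy=2.5,interpolation=cv2.INTER_CUBIC))
E
```

```text
325.9634953023142 245.61612886851222
309.18942047951276 245.63143115701607
326.47288315516874 170.36215076303762
308.1679170586277 170.39640456900494
```

View pics/w2.png

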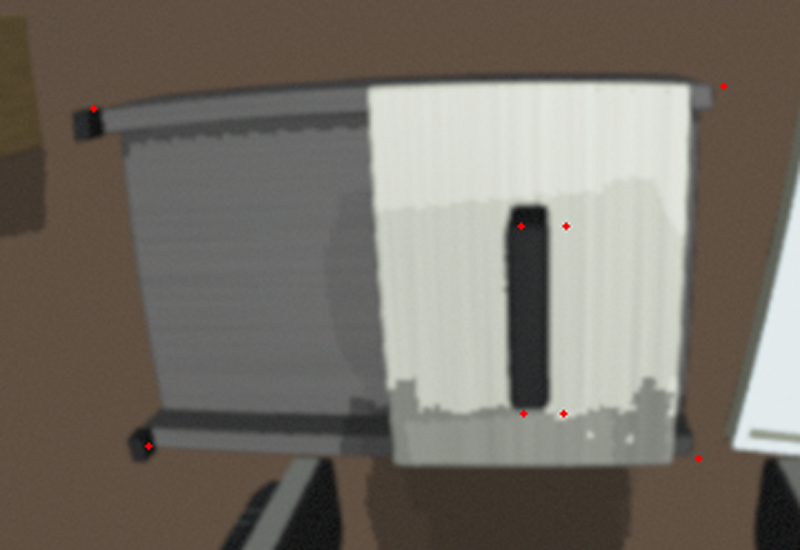

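```bash
python3 - <<'E'
from h import *
c=r.capture("wrist")
print("cam",(-c["camera_from_world"][:3,:3].T@c["camera_from_world"][:3,3]).round(3))
f=lambda a,b,z:funproj(c,100+a/2.5,80+b/2.5,z).round(4)
print("grip ends",f(528,212,.1135),f(529,408,.1135), f(528,206,.1135))
print("plate corners .0785",f(370,87,.0785),f(691,80,.0785),f(393,465,.0785),f(673,462,.0785))
print("rails .072: L far",f(103,124,.072),f(73,124,.072),"near",f(152,446,.072),f(130,446,.072),"R far",f(711,95,.072),"near",f(692,442,.072))
im=c["image"][:,:,::-1]
cv2.imwrite("pics/w3.png",cv2.resize(im[100:275,220:400],None,fx=4,fy=4,interpolation=cv2.INTER_CUBIC))
E
```

```text
cam [0.58  0.261 0.345]
grip ends [0.5314 0.2589 0.1135] [0.4662 0.248  0.1135] [0.5332 0.2592 0.1135]
plate corners .0785 [0.5592 0.3198 0.0785] [0.5798 0.2113 0.0785] [0.4136 0.2958 0.0785] [0.4343 0.1853 0.0785]
rails .072: L far [0.5337 0.4301 0.072 ] [0.5325 0.4451 0.072 ] near [0.3944 0.4076 0.072 ] [0.3915 0.4194 0.072 ] R far [0.576 0.202 0.072] near [0.4411 0.178  0.072 ]
```

View pics/w3.png

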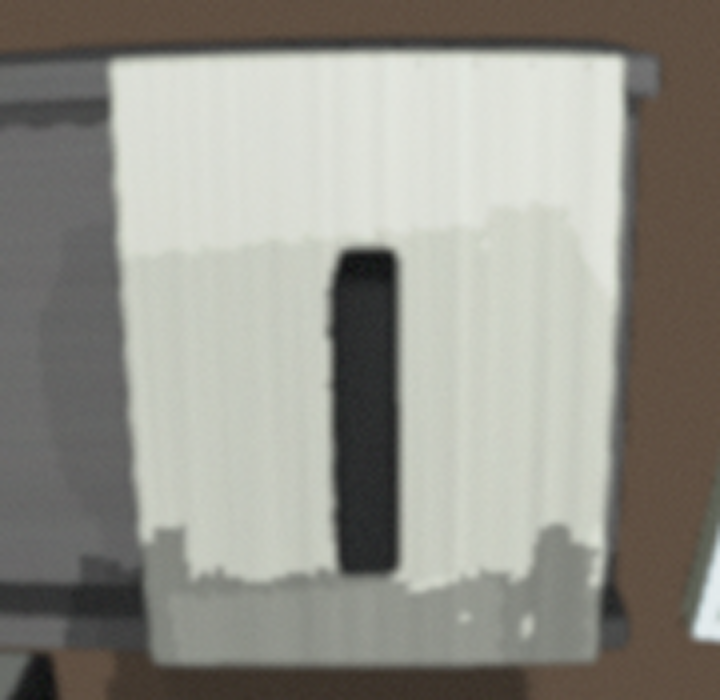

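```bash
sed -i 's/^C=.*/C=np.array([.487,.3065]);YAW=np.radians(10.2)/' h.py; python3 - <<'E'
from h import *
plan([.4977,.253,.13],[.4977,.253,.087],jaw=100.2)
E
```

```text
pos [0.4964 0.2477 0.2015] F [0.4 0.3 0. ] w 0.0851 t 2.77 j [14. 23. 83.  0. 74. 95.]
jaw angle -80.24 xaxis [ 0.  0. -1.]
rot [-0.44 -0.01  0.  ]
[0.4977 0.253  0.13  ] -> [ 7.15 -0.5  -0.21]
[0.4977 0.253  0.087 ] -> [11.45 -0.5  -0.21]
```

Emit:
apply_moves(
  steps=[4,-0.5,-0.2,0,0,0,8.5,8,-0.5,-0.2,0,0,0,8.5,11.3,-0.5,-0.2,0,0,0,8.5,11.3,-0.5,-0.2,0,0,0,8.5,11.3,-0.5,-0.2,0,0,0,5,11.3,-0.5,-0.2,0,0,0,2,11.3,-0.5,-0.2,0,0,0,0.5,11.3,-0.5,-0.2,0,0,0,0.5,11.3,-0.5,-0.2,0,0,0,0.5,11.3,-0.5,-0.2,0,0,0,0.5,11.3,-0.5,-0.2,0,0,0,0.5],
  grip_force=30,
)

```text
t: 4.15
ee_pos: [0.4977, 0.2534, 0.0889]
ee_rot: [-176.6, 90.0, 13.2]
force: [-1.5, 0.1, 5.9]
gripper_width: 0.0137
```

```bash
python3 - <<'E'
from h import *
plan(rin(0,-.0557+.115,.088),rin(0,.0615,.088))
c=r.capture("wrist"); cv2.imwrite("pics/w4.png",c["image"][:,:,::-1])
E
```

```text
pos [0.4977 0.2534 0.0889] F [-1.5  0.1  5.9] w 0.0137 t 4.15 j [15. 31. 90. -0. 60. 95.]
jaw angle -80.19 xaxis [ 0.001  0.    -1.   ]
[0.4765 0.3649 0.088 ] -> [  0.09 -11.34   0.19]
[0.4761 0.367  0.088 ] -> [  0.09 -11.56   0.2 ]
```

View pics/w4.png

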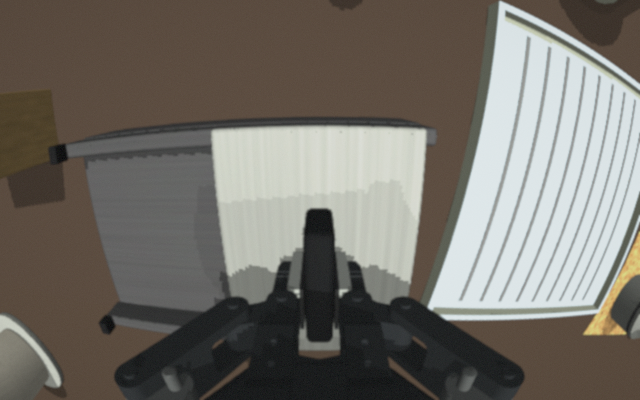

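Emit:
apply_moves(
  steps=[0,-1.5,0,0,0,0,0.5,0,-3,0,0,0,0,0.5,0,-4.5,0.1,0,0,0,0.5,0,-6,0.1,0,0,0,0.5,0,-7.5,0.1,0,0,0,0.5,0,-9,0.1,0,0,0,0.5,0,-10,0.2,0,0,0,0.5,0,-10.6,0.2,0,0,0,0.5,0,-11,0.2,0,0,0,0.5,0,-11.3,0.2,0,0,0,0.5,0,-11.3,0.2,0,0,0,0.5],
)

```text
t: 5.58
ee_pos: [0.4779, 0.3653, 0.0889]
ee_rot: [-165.8, 89.7, 24.0]
force: [9.5, 1.9, 1.6]
gripper_width: 0.0135
```

Emit:
apply_moves(
  steps=[0,-0.15,0,0,0,0,0.5,0,-0.3,0,0,0,0,0.5,0,-0.3,0,0,0,0,0.5,0,-0.3,0,0,0,0,0.5],
)

```text
t: 6.08
ee_pos: [0.4775, 0.3674, 0.0889]
ee_rot: [176.0, 89.8, 5.8]
force: [9.6, -2.7, 1.8]
gripper_width: 0.0135
```

Emit:
apply_moves(
  steps=[0,-0.15,0,0,0,0,0.5,0,-0.3,0,0,0,0,0.5,0,-0.45,0,0,0,0,0.5,0,-0.5,0,0,0,0,0.5,0,-0.5,0,0,0,0,0.5],
)

```text
t: 6.7
ee_pos: [0.4774, 0.3676, 0.0888]
ee_rot: [96.4, 89.5, -73.9]
force: [9.8, -31.3, 10.8]
gripper_width: 0.0138
```

Emit:
apply_moves(
  steps=[0,0.4,0,0,0,0,0.5,0,0.4,0,0,0,0,2,0,0.4,0,0,0,0,5,0,0.4,0,0,0,0,8,-3,0.4,0,0,0,0,8.5,-7,0.4,0,0,0,0,8.5,-12,4,0,0,0,0,8.5,-15,10,0,0,0,0,8.5,-15,12,0,0,0,0,8.5,-15,12,0,0,0,0,8.5],
)

```text
t: 7.95
ee_pos: [0.4956, 0.2531, 0.2386]
ee_rot: [-133.1, 90.0, 56.5]
force: [-0.9, 0.5, -0.3]
gripper_width: 0.0847
```

```bash
python3 - <<'E'
from h import *
plan()
c=r.capture("wrist"); cv2.imwrite("pics/w5.png",c["image"][:,:,::-1])
crop("top",195,175,285,275,6,"pics/t5.png")
crop("top",365,190,455,285,6,"pics/t6.png")
E
```

```text
pos [0.4956 0.2531 0.2386] F [-0.9  0.5 -0.3] w 0.0847 t 7.95 j [15. 22. 80.  0. 79. 95.]
jaw angle -80.33 xaxis [ 0.  0. -1.]
```

View pics/w5.png

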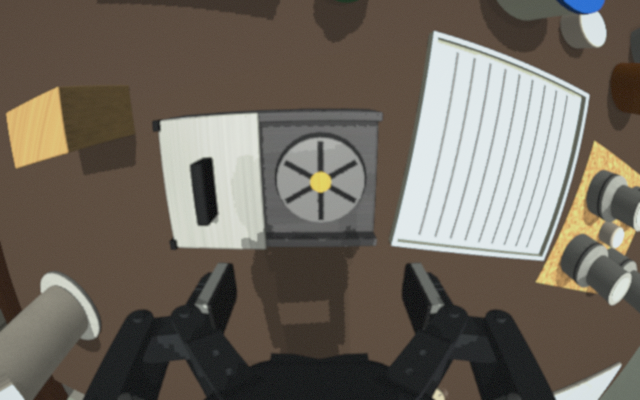

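View pics/t6.png

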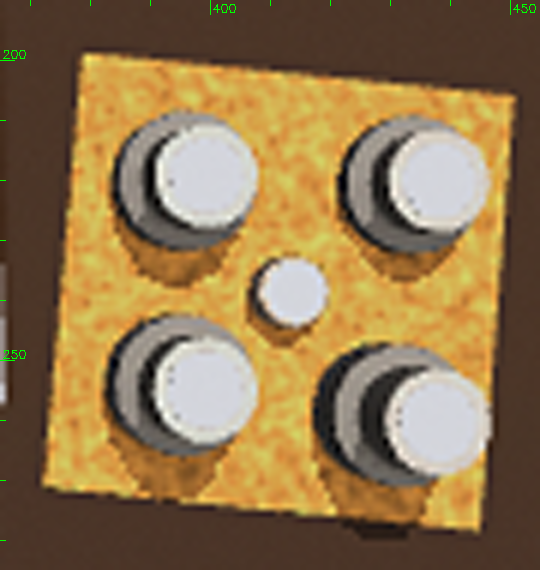

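```bash
python3 - <<'E'
from h import *
c=r.capture("wrist"); g=c["image"]
cv2.imwrite("pics/w6.png",cv2.resize(g[115:240,255:390,::-1],None,fx=5,fy=5,interpolation=cv2.INTER_CUBIC))
# overlay fit for candidate
for cc in [(.4986,.2495),(.4975,.2475)]:
  im=g[:,:,::-1].copy(); im=cv2.resize(im,None,fx=5,fy=5,interpolation=cv2.INTER_CUBIC)
  P=np.array([fproj(c,[cc[0]+.047*np.cos(a),cc[1]+.047*np.sin(a),.066]) for a in np.linspace(0,6.28,60)])
  print(cc,P.min(0),P.max(0))
  cv2.polylines(im,[((P+.5)*5).astype(int)],True,(0,0,255),1)
  cv2.imwrite("pics/w7.png",im[575:1200,1275:1950]) if cc[0]>.498 else 0
ct=r.capture("top")
E
```

```text
(0.4986, 0.2495) [279.4577964  134.95099069] [368.39847941 220.96689926]
(0.4975, 0.2475) [281.1778438 136.3375255] [369.99221379 222.16250016]
```

View pics/w7.png

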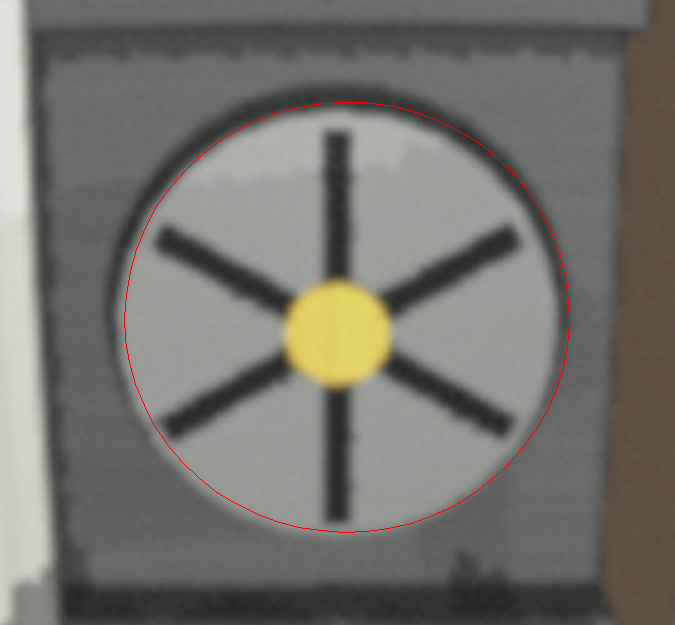

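View pics/t5.png

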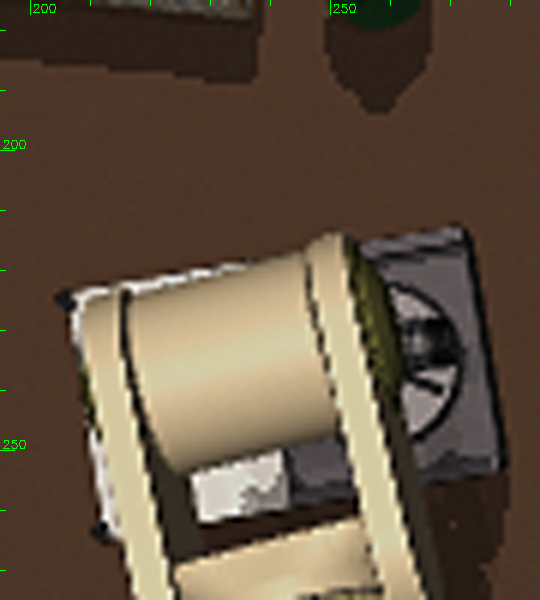

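```bash
python3 - <<'E'
from h import *
plan([.417,-.373,.25])
E
```

```text
pos [0.495  0.2549 0.2378] F [ 0.2  0.3 -0.2] w 0.0848 t 8.2 j [15. 22. 80.  0. 79. 95.]
jaw angle -80.13 xaxis [-0.001 -0.    -1.   ]
[ 0.417 -0.373  0.25 ] -> [-1.21 60.53 18.45]
```

Emit:
apply_moves(
  steps=[-1.2,5,1.5,0,0,0,8.5,-1.2,10,3,0,0,0,8.5,-1.2,15.5,4.5,0,0,0,8.5,-1.2,21,6,0,0,0,8.5,-1.2,26.5,8,0,0,0,8.5,-1.2,32,10,0,0,0,8.5,-1.2,37.5,11.5,0,0,0,8.5,-1.2,43,13,0,0,0,8.5,-1.2,48.5,15,0,0,0,8.5,-1.2,54,17,0,0,0,8.5,-1.2,58,18,0,0,0,8.5,-1.2,60.5,18.5,0,0,0,8.5,-1.2,60.5,18.5,0,0,0,8.5,-1.2,60.5,18.5,0,0,0,8.5,-1.2,60.5,18.5,0,0,0,8.5],
)

```text
t: 10.07
ee_pos: [0.4164, -0.3727, 0.2505]
ee_rot: [166.6, 90.0, -3.5]
force: [0.0, -0.8, 0.3]
gripper_width: 0.0849
```

```bash
cat >> h.py <<'E'
def over(name,pts,rad,out,s=1):
    """pts: list of (x,y,z); draw circle radius rad on wrist picture"""
    c=r.capture(name); f=fproj if name=="wrist" else proj
    im=cv2.resize(c["image"][:,:,::-1],None,fx=s,fy=s,interpolation=cv2.INTER_CUBIC)
    for p in pts:
        P=np.array([f(c,[p[0]+rad*np.cos(a),p[1]+rad*np.sin(a),p[2]]) for a in np.linspace(0,6.28,60)])
        cv2.polylines(im,[((P+.5)*s).astype(int)],True,(0,0,255),1)
        print(P.min(0).round(1),P.max(0).round(1))
    cv2.imwrite(out,im); return c,im
E
python3 - <<'E'
from h import *
plan([.417,-.373,.2],[.417,-.373,.097])
over("wrist",[(.417,-.374,.151),(.434,-.246,.131),(.5575,-.2506,.111),(.557,-.391,.091)],.03,"pics/w8.png")
E
```

```text
pos [ 0.4164 -0.3727  0.2505] F [ 0.  -0.8  0.3] w 0.0849 t 10.07 j [-54.  22.  78.   0.  81.  26.]
jaw angle -80.13 xaxis [ 0. -0. -1.]
[ 0.417 -0.373  0.2  ] -> [ 5.05  0.04 -0.05]
[ 0.417 -0.373  0.097] -> [15.35  0.04 -0.05]
[283.8 169.2] [355.8 237.2]
[157.2 124.8] [215.2 188.7]
[184.8  -2.5] [245.1  57.5]
[331.   21.1] [392.8  80.4]
```

View pics/w8.png

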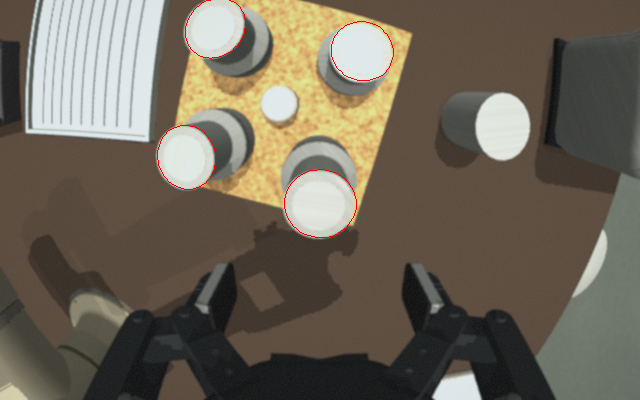

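Emit:
apply_moves(
  steps=[5,0.1,0,0,0,0,8.5,10,0.1,0,0,0,0,8.5,14,0.1,0,0,0,0,8.5,15.2,0.1,0,0,0,0,8.5,15.2,0.1,0,0,0,0,8.5,15.2,0.1,0,0,0,0,6.5,15.2,0.1,0,0,0,0,5,15.2,0.1,0,0,0,0,5,15.2,0.1,0,0,0,0,5,15.2,0.1,0,0,0,0,5],
  grip_force=80,
)

```text
t: 11.38
ee_pos: [0.4167, -0.3749, 0.1003]
ee_rot: [126.5, 89.9, -43.7]
force: [-0.7, 3.3, 7.5]
gripper_width: 0.0588
```

Emit:
apply_moves(
  steps=[-1,0,0,0,0,0,5,-3,0,0,0,0,0,5,-6,0,0,0,0,0,5,-10,0,0,0,0,0,5,-14,0,0,0,0,0,5,-14,0,0,0,0,0,5,-14,0,0,0,0,0,5],
)

```text
t: 12.25
ee_pos: [0.4159, -0.3743, 0.2375]
ee_rot: [-61.1, 89.9, 128.7]
force: [-0.1, 0.4, -2.8]
gripper_width: 0.0584
```

```bash
python3 - <<'E'
from h import *
plan([.4985,.25,.25],[.4985,.25,.19])
p,R,o=tool()
over("wrist",[(p[0],p[1],p[2]+.052)],.03,"pics/w9.png")
E
```

```text
pos [ 0.4159 -0.3743  0.2375] F [-0.1  0.4 -2.8] w 0.0584 t 12.25 j [-54.  22.  79.  -0.  79.  26.]
jaw angle -80.21 xaxis [-0.001  0.001 -1.   ]
[0.4985 0.25   0.25  ] -> [ -1.18 -60.12 -18.76]
[0.4985 0.25   0.19  ] -> [  4.82 -60.11 -18.76]
[241.2 269.1] [393.1 379.5]
```

View pics/w9.png

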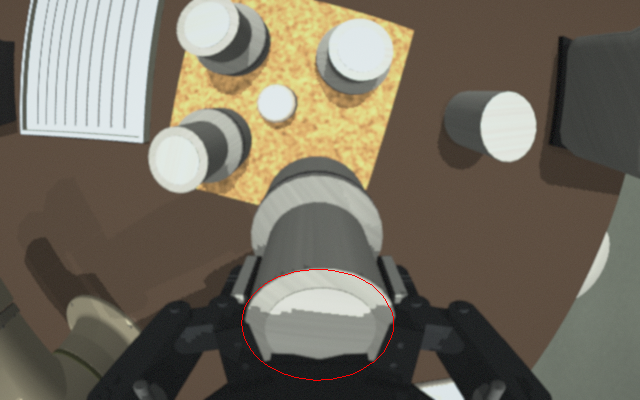

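Emit:
apply_moves(
  steps=[-0.5,-3,-1,0,0,0,5,-1,-7,-2,0,0,0,5,-1,-12,-3.5,0,0,0,5,-1,-17,-5,0,0,0,5,-1,-22,-6.5,0,0,0,5,-1,-27,-8,0,0,0,5,-1,-32,-10,0,0,0,5,-1,-37,-11.5,0,0,0,5,-1,-42,-13,0,0,0,5,-1,-47,-14.5,0,0,0,5,-1,-51,-16,0,0,0,5,-1,-54.5,-17,0,0,0,5,-1,-57.5,-18,0,0,0,5,-1,-59.3,-18.5,0,0,0,5,-1,-60.1,-18.75,0,0,0,5,-1,-60.1,-18.75,0,0,0,5,-1,-60.1,-18.75,0,0,0,5],
)

```text
t: 14.42
ee_pos: [0.4988, 0.2487, 0.2483]
ee_rot: [58.0, 90.0, -112.2]
force: [0.2, 0.8, -2.5]
gripper_width: 0.0585
```

```bash
python3 - <<'E'
from h import *
plan([.4985,.25,.175],[.4985,.25,.152])
p,R,o=tool()
over("wrist",[(p[0],p[1],p[2]+.05)],.03,"pics/w10.png")
crop("top",365,190,455,285,6,"pics/t10.png")
E
```

```text
pos [0.4988 0.2487 0.2483] F [ 0.2  0.8 -2.5] w 0.0585 t 14.43 j [14. 21. 78. -0. 80. 95.]
jaw angle -80.26 xaxis [-0. -0. -1.]
[0.4985 0.25   0.175 ] -> [ 7.33 -0.14  0.  ]
[0.4985 0.25   0.152 ] -> [ 9.63 -0.14  0.  ]
[242.4 266.1] [392.3 376.2]
```

View pics/w10.png

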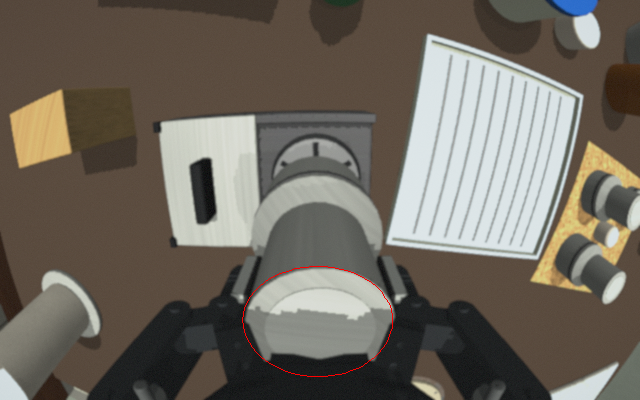

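View pics/t10.png

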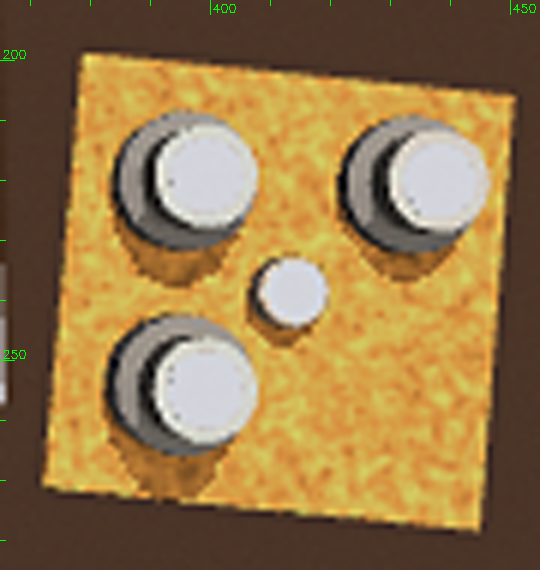

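Emit:
apply_moves(
  steps=[2,-0.1,0,0,0,0,5,5,-0.1,0,0,0,0,5,7,-0.1,0,0,0,0,5,8,-0.1,0,0,0,0,5,8.6,-0.1,0,0,0,0,5,9,-0.1,0,0,0,0,5,9.3,-0.1,0,0,0,0,5,9.5,-0.1,0,0,0,0,5,9.5,-0.1,0,0,0,0,5],
)

```text
t: 15.65
ee_pos: [0.4991, 0.2504, 0.1554]
ee_rot: [170.1, 89.8, -0.1]
force: [-3.3, -0.9, 11.0]
gripper_width: 0.0587
```

Emit:
apply_moves(
  steps=[0.15,0,0,0,0,0,5,0.3,0,0,0,0,0,5,0.45,0,0,0,0,0,5,0.45,0,0,0,0,0,5],
)

```text
t: 16.15
ee_pos: [0.4998, 0.2507, 0.1536]
ee_rot: [175.2, 89.7, 5.1]
force: [-8.5, -1.5, 28.9]
gripper_width: 0.059
```

Emit:
apply_moves(
  steps=[0,0,0,0,0,0,5,0,0,0,0,0,0,5,0,0,0,0,0,0,5,0,0,0,0,0,0,5,0,0,0,0,0,0,5,0,0,0,0,0,0,5,0,0,0,0,0,0,5,0,0,0,0,0,0,5,0,0,0,0,0,0,5],
)

```text
t: 17.27
ee_pos: [0.4998, 0.2507, 0.1537]
ee_rot: [175.4, 89.7, 5.2]
force: [-9.6, -1.7, 28.8]
gripper_width: 0.0591
```

```bash
python3 - <<'E'
from h import *
plan()
over("scene",[(.4985,.25,.054)],.042,"pics/s2.png",3)
im=cv2.imread("pics/s2.png"); cv2.imwrite("pics/s2.png",im[210:570,840:1200])
E
```

```text
pos [0.4998 0.2507 0.1537] F [-9.6 -1.7 28.8] w 0.0591 t 17.27 j [15. 26. 86. -0. 67. 95.]
jaw angle -80.17 xaxis [ 0.006  0.001 -1.   ]
[318.6 132.2] [341.4 150.6]
```

View pics/s2.png

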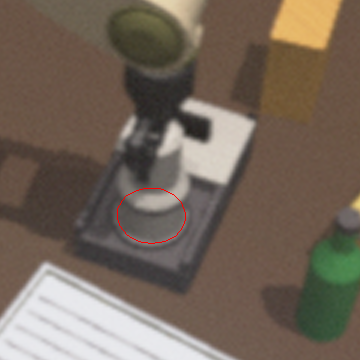

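Emit:
apply_moves(
  steps=[-0.5,0,0,0,0,0,5,-1.5,0,0,0,0,0,5,-3,0,0,0,0,0,5,-5,0,0,0,0,0,5,-7,0,0,0,0,0,5,-7,0,0,0,0,0,5],
)

```text
t: 18.08
ee_pos: [0.4992, 0.2506, 0.2204]
ee_rot: [-173.1, 89.8, 16.7]
force: [0.4, -0.8, -2.2]
gripper_width: 0.0588
```

```bash
python3 - <<'E'
from h import *
plan([.62,-.063,.22],[.62,-.063,.106])
p,R,o=tool()
over("wrist",[(p[0],p[1],p[2]+.0505)],.03,"pics/w11.png")
E
```

```text
pos [0.4992 0.2506 0.2204] F [ 0.4 -0.8 -2.2] w 0.0588 t 18.07 j [15. 23. 81.  0. 76. 95.]
jaw angle -80.21 xaxis [ 0.003  0.001 -1.   ]
[ 0.62  -0.063  0.22 ] -> [ 0.04 32.96 -6.57]
[ 0.62  -0.063  0.106] -> [11.44 32.97 -6.53]
[242.1 266.1] [392.5 376.9]
```

View pics/w11.png

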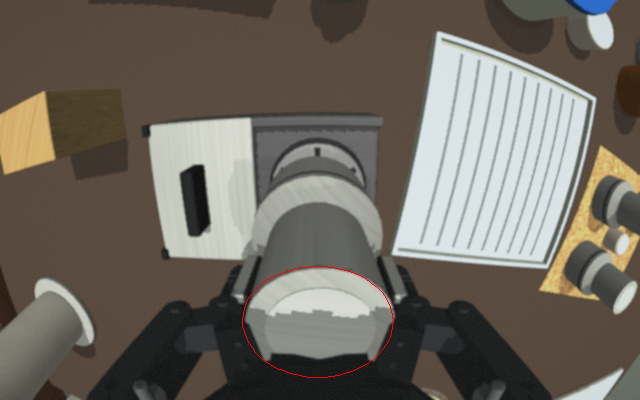

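Emit:
apply_moves(
  steps=[0,3,-0.5,0,0,0,5,0,7,-1.4,0,0,0,5,0,12,-2.4,0,0,0,5,0,17,-3.4,0,0,0,5,0,22,-4.4,0,0,0,5,0,26.5,-5.3,0,0,0,5,0,30,-6,0,0,0,5,0,32.2,-6.4,0,0,0,5,1,33,-6.5,0,0,0,5,4,33,-6.5,0,0,0,5,7,33,-6.5,0,0,0,5,9,33,-6.5,0,0,0,5,10.3,33,-6.5,0,0,0,5,10.8,33,-6.5,0,0,0,5,10.8,33,-6.5,0,0,0,5],
)

```text
t: 20.0
ee_pos: [0.6188, -0.0635, 0.111]
ee_rot: [164.8, 90.0, -5.4]
force: [0.9, -0.8, -2.5]
gripper_width: 0.0587
```

```bash
python3 - <<'E'
from h import *
plan([.62,-.063,.106])
over("wrist",[],.03,"pics/w12.png")
over("scene",[],.042,"pics/s3.png",3)
im=cv2.imread("pics/s3.png"); cv2.imwrite("pics/s3.png",im[420:800,700:1150])
E
```

```text
pos [ 0.6188 -0.0635  0.111 ] F [ 0.9 -0.8 -2.5] w 0.0587 t 20.0 j [-17.  36.  76.   0.  67.  64.]
jaw angle -80.19 xaxis [ 0. -0. -1.]
[ 0.62  -0.063  0.106] -> [ 0.5  -0.03 -0.12]
```

View pics/w12.png

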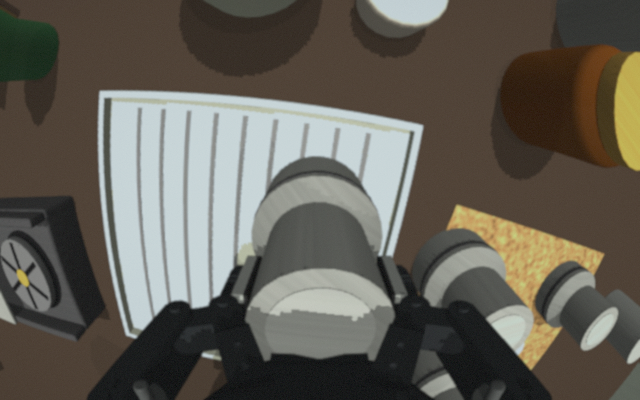

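View pics/s3.png

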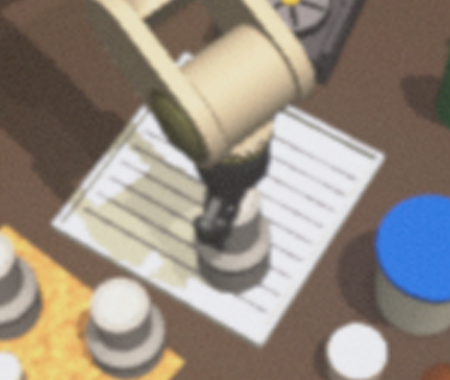

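Emit:
apply_moves(
  steps=[0.2,0,-0.1,0,0,0,5,0.4,0,-0.1,0,0,0,5,0.55,0,-0.1,0,0,0,5,0.55,0,-0.1,0,0,0,5],
)

```text
t: 20.6
ee_pos: [0.6201, -0.0635, 0.1064]
ee_rot: [159.9, 89.9, -10.3]
force: [-0.8, 1.0, 4.5]
gripper_width: 0.0582
```

Emit:
apply_moves(
  steps=[0,0,0,0,0,0,6.2,0,0,0,0,0,0,7.5,0,0,0,0,0,0,8.5,0,0,0,0,0,0,8.5,-2,0,0,0,0,0,8.5,-5,0,0,0,0,0,8.5,-9,0,0,0,0,0,8.5,-13,0,0,0,0,0,8.5,-15,0,0,0,0,0,8.5,-15,0,0,0,0,0,8.5],
)

```text
t: 21.85
ee_pos: [0.6201, -0.0637, 0.2565]
ee_rot: [153.1, 89.8, -17.1]
force: [-0.4, -0.0, -0.1]
gripper_width: 0.0849
```

```bash
python3 - <<'E'
from h import *
plan([.434,-.246,.25])
over("wrist",[(.62,-.063,.156)],.03,"pics/w13.png")
crop("top",280,175,455,285,4,"pics/t13.png")
E
```

```text
pos [ 0.6201 -0.0637  0.2565] F [-0.4 -0.  -0.1] w 0.0849 t 21.85 j [-17.  30.  65.  -0.  85.  64.]
jaw angle -80.21 xaxis [ 0.003 -0.001 -1.   ]
[ 0.434 -0.246  0.25 ] -> [ 0.62 14.8  21.44]
[281.4 169.6] [353.1 237.4]
```

View pics/w13.png

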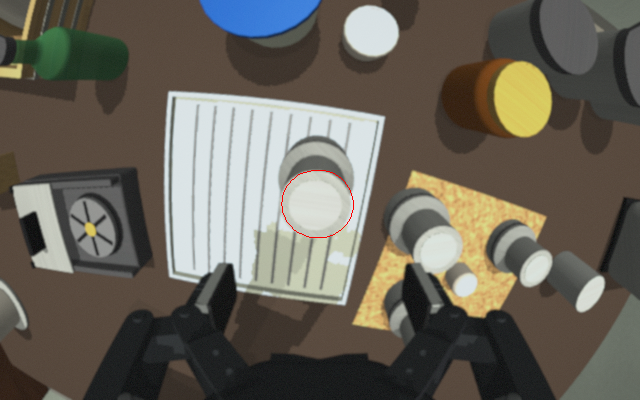

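View pics/t13.png

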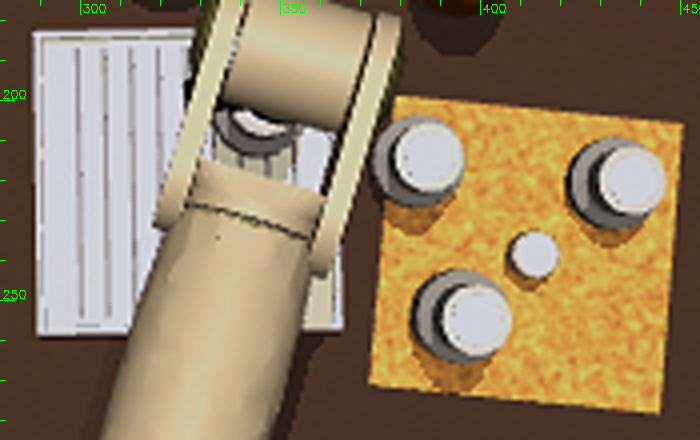

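Emit:
apply_moves(
  steps=[0.6,3,4.5,0,0,0,8.5,0.6,6,9,0,0,0,8.5,0.6,9,13.5,0,0,0,8.5,0.6,12,18,0,0,0,8.5,0.6,14.2,20.5,0,0,0,8.5,0.6,14.8,21.4,0,0,0,8.5,0.6,14.8,21.4,0,0,0,8.5,0.6,14.8,21.4,0,0,0,8.5],
)

```text
t: 22.95
ee_pos: [0.4346, -0.2449, 0.2489]
ee_rot: [-75.8, 90.0, 114.1]
force: [0.4, -0.5, -0.2]
gripper_width: 0.0852
```

```bash
python3 - <<'E'
from h import *
c=r.capture("top");print("c",unproj(c,387.5,214,.109))
plan([.434,-.246,.086],jaw=99.8)
over("wrist",[(.434,-.246,.131),(.577,-.21,.109)],.03,"pics/w14.png")
E
```

```text
c [ 0.57461702 -0.21047902  0.109     ]
pos [ 0.4346 -0.2449  0.249 ] F [ 0.6  0.7 -0.1] w 0.0851 t 23.0 j [-43.  14.  88.   0.  78.  37.]
jaw angle -80.13 xaxis [-0.  0. -1.]
rot [0.07 0.01 0.03]
[ 0.434 -0.246  0.086] -> [16.3   0.1   0.08]
[285.7 165.7] [353.  229.7]
[273.6   4. ] [340.7  66.4]
```

View pics/w14.png

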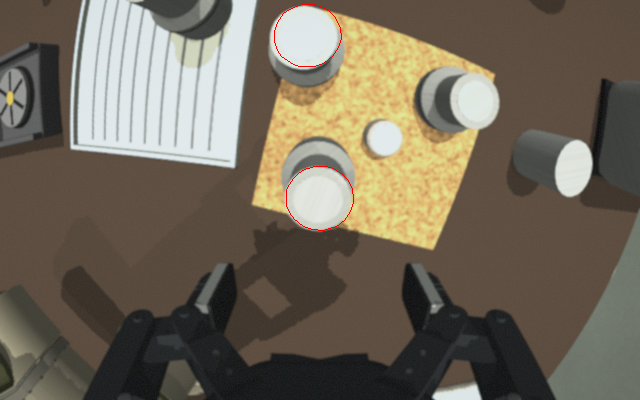

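Emit:
apply_moves(
  steps=[5,0.1,0.1,0,0,0,8.5,10,0.1,0.1,0,0,0,8.5,14,0.1,0.1,0,0,0,8.5,16,0.1,0.1,0,0,0,8.5,16.1,0.1,0.1,0,0,0,8.5,16.1,0.1,0.1,0,0,0,6.5,16.1,0.1,0.1,0,0,0,5,16.1,0.1,0.1,0,0,0,5,16.1,0.1,0.1,0,0,0,5,16.1,0.1,0.1,0,0,0,5,16.1,0.1,0.1,0,0,0,5],
  grip_force=80,
)

```text
t: 24.42
ee_pos: [0.4337, -0.2468, 0.0897]
ee_rot: [147.0, 89.9, -23.2]
force: [-0.6, 3.7, 5.6]
gripper_width: 0.0588
```

Emit:
apply_moves(
  steps=[-1,0,0,0,0,0,5,-3,0,0,0,0,0,5,-6,0,0,0,0,0,5,-10,0,0,0,0,0,5,-14,0,0,0,0,0,5,-16,0,0,0,0,0,5,-16,0,0,0,0,0,5,-16,0,0,0,0,0,5],
)

```text
t: 25.42
ee_pos: [0.4328, -0.2466, 0.2474]
ee_rot: [-50.5, 89.9, 139.2]
force: [0.0, -0.1, -3.0]
gripper_width: 0.0585
```

```bash
python3 - <<'E'
from h import *
plan([.4985,.25,.25],jaw=99.8)
p,R,o=tool()
over("wrist",[(p[0],p[1],p[2]+.042)],.03,"pics/w15.png")
E
```

```text
pos [ 0.4328 -0.2466  0.2474] F [ 0.  -0.1 -3. ] w 0.0585 t 25.43 j [-43.  14.  89.  -0.  78.  37.]
jaw angle -80.21 xaxis [-0.001  0.001 -1.   ]
rot [-0.01  0.06  0.07]
[0.4985 0.25   0.25  ] -> [ -0.21 -47.82 -14.92]
[246.2 255.2] [388.4 363.6]
```

View pics/w15.png

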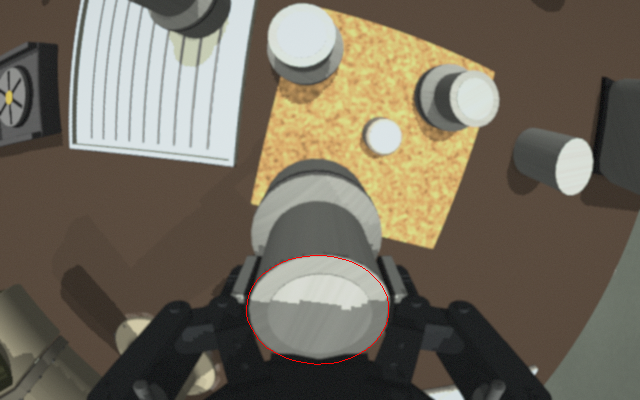

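Emit:
apply_moves(
  steps=[0,-3,-1,0,0,0,5,0,-7,-2,0,0,0,5,0,-12,-3.5,0,0,0,5,0,-17,-5,0,0,0,5,0,-22,-7,0,0,0,5,0,-27,-8.5,0,0,0,5,0,-32,-10,0,0,0,5,0,-37,-11.5,0,0,0,5,0,-41,-13,0,0,0,5,0,-44.5,-14,0,0,0,5,0,-46.8,-14.7,0,0,0,5,0,-47.8,-14.9,0,0,0,5,0,-47.8,-14.9,0,0,0,5,0,-47.8,-14.9,0,0,0,5,0,-47.8,-14.9,0,0,0,5],
)

```text
t: 27.35
ee_pos: [0.4988, 0.2487, 0.2484]
ee_rot: [122.2, 90.0, -48.1]
force: [0.3, -0.7, -3.3]
gripper_width: 0.0586
```

```bash
python3 - <<'E'
from h import *
plan([.4985,.25,.1565],[.4985,.25,.1405],jaw=99.8)
p,R,o=tool()
over("wrist",[(p[0],p[1],p[2]+.042)],.03,"pics/w16.png")
E
```

```text
pos [0.4988 0.2487 0.2484] F [ 0.3 -0.7 -3.3] w 0.0586 t 27.35 j [14. 21. 78. -0. 80. 95.]
jaw angle -80.26 xaxis [ 0. -0. -1.]
rot [-0.06 -0.   -0.01]
[0.4985 0.25   0.1565] -> [ 9.19 -0.13  0.01]
[0.4985 0.25   0.1405] -> [ 1.079e+01 -1.300e-01  1.000e-02]
[246.2 255. ] [388.5 363.6]
```

View pics/w16.png

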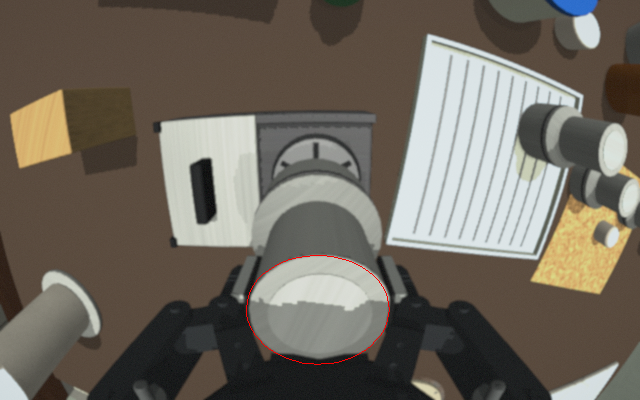

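Emit:
apply_moves(
  steps=[2,-0.1,0,0,0,0,5,5,-0.1,0,0,0,0,5,7.5,-0.1,0,0,0,0,5,9,-0.1,0,0,0,0,5,9.7,-0.1,0,0,0,0,5,10.1,-0.1,0,0,0,0,5,10.4,-0.1,0,0,0,0,5,10.6,-0.1,0,0,0,0,5,10.8,-0.1,0,0,0,0,5,11,-0.1,0,0,0,0,5,11,-0.1,0,0,0,0,5],
)

```text
t: 28.78
ee_pos: [0.4997, 0.2507, 0.1431]
ee_rot: [175.9, 89.7, 5.7]
force: [-9.0, -1.1, 28.4]
gripper_width: 0.0585
```

Emit:
apply_moves(
  steps=[0,0,0,0,0,0,5,0,0,0,0,0,0,5,0,0,0,0,0,0,5,0,0,0,0,0,0,5,0,0,0,0,0,0,5,0,0,0,0,0,0,5,0,0,0,0,0,0,5,0,0,0,0,0,0,5,0,0,0,0,0,0,5],
)

```text
t: 29.9
ee_pos: [0.4998, 0.2507, 0.1431]
ee_rot: [176.1, 89.7, 6.0]
force: [-8.7, -1.4, 28.9]
gripper_width: 0.059
```

Emit:
apply_moves(
  steps=[-0.5,0,0,0,0,0,5,-1.5,0,0,0,0,0,5,-3,0,0,0,0,0,5,-5,0,0,0,0,0,5,-8,0,0,0,0,0,5,-8,0,0,0,0,0,5,-8,0,0,0,0,0,5],
)

```text
t: 30.78
ee_pos: [0.4982, 0.2503, 0.2172]
ee_rot: [2.8, 89.9, -167.4]
force: [0.4, -0.5, -2.4]
gripper_width: 0.0588
```

```bash
python3 - <<'E'
from h import *
plan([.4915,-.066,.22],[.4915,-.066,.095],jaw=99.8)
p,R,o=tool()
over("wrist",[(p[0],p[1],p[2]+.042)],.03,"pics/w17.png")
E
```

```text
pos [0.4982 0.2503 0.2172] F [ 0.4 -0.5 -2.4] w 0.0588 t 30.77 j [15. 23. 81.  0. 76. 95.]
jaw angle -80.21 xaxis [-0.001 -0.    -1.   ]
rot [-0.01  0.08 -0.  ]
[ 0.4915 -0.066   0.22  ] -> [-0.27 31.06  6.04]
[ 0.4915 -0.066   0.095 ] -> [12.23 31.06  6.02]
[246.3 255.2] [388.6 363.7]
```

View pics/w17.png

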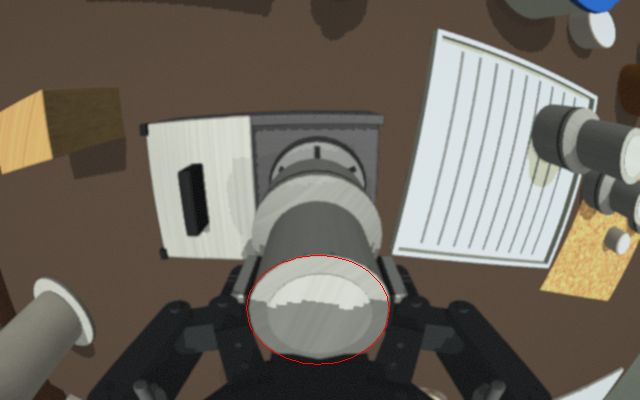

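Emit:
apply_moves(
  steps=[0,3,0.6,0,0,0,5,0,7,1.4,0,0,0,5,0,12,2.3,0,0,0,5,0,17,3.3,0,0,0,5,0,22,4.3,0,0,0,5,0,26,5,0,0,0,5,0,29,5.6,0,0,0,5,0,30.7,6,0,0,0,5,1,31,6,0,0,0,5,4,31,6,0,0,0,5,7.5,31,6,0,0,0,5,10,31,6,0,0,0,5,11.4,31,6,0,0,0,5,11.8,31,6,0,0,0,5,12,31,6,0,0,0,5,12.2,31,6,0,0,0,5,12.3,31,6,0,0,0,5,12.3,31,6,0,0,0,5],
)

```text
t: 33.08
ee_pos: [0.4924, -0.0653, 0.0958]
ee_rot: [154.2, 89.9, -16.1]
force: [-1.1, 1.7, 1.9]
gripper_width: 0.0587
```

```bash
python3 - <<'E'
from h import *
plan([.4915,-.066,.095])
over("wrist",[],.03,"pics/w18.png")
E
```

```text
pos [ 0.4924 -0.0653  0.0958] F [-1.1  1.7  1.9] w 0.0587 t 33.08 j [-21.  23. 100.   0.  56.  59.]
jaw angle -80.21 xaxis [ 0.001 -0.    -1.   ]
[ 0.4915 -0.066   0.095 ] -> [0.08 0.05 0.1 ]
```

View pics/w18.png

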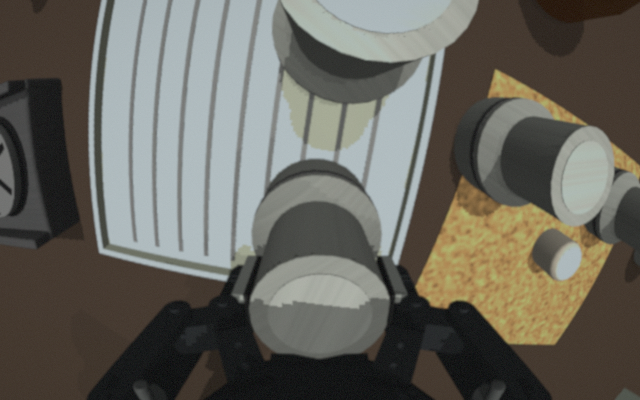

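Emit:
apply_moves(
  steps=[0.1,0,0,0,0,0,5,0.1,0,0,0,0,0,6.2,0.1,0,0,0,0,0,7.5,0.1,0,0,0,0,0,8.5,0.1,0,0,0,0,0,8.5,-2,0,0,0,0,0,8.5,-5,0,0,0,0,0,8.5,-9,0,0,0,0,0,8.5,-13,0,0,0,0,0,8.5,-15.5,0,0,0,0,0,8.5,-15.5,0,0,0,0,0,8.5],
)

```text
t: 34.5
ee_pos: [0.4927, -0.0655, 0.2516]
ee_rot: [148.4, 89.8, -21.8]
force: [-0.8, -0.5, 0.1]
gripper_width: 0.0846
```

```bash
python3 - <<'E'
from h import *
plan([.576,-.21,.25])
over("wrist",[(.4924,-.0653,.136),(.62,-.063,.156),(.576,-.21,.110)],.03,"pics/w19.png")
crop("top",280,175,455,285,4,"pics/t19.png")
E
```

```text
pos [ 0.4927 -0.0655  0.2516] F [-0.8 -0.5  0.1] w 0.0846 t 34.5 j [-21.  13.  89.  -0.  78.  59.]
jaw angle -80.21 xaxis [ 0.003 -0.001 -1.   ]
[ 0.576 -0.21   0.25 ] -> [ 0.2  15.66 -5.75]
[283.8 166. ] [351.7 230.6]
[303.4  11.9] [382.5  87. ]
[448.1 107.1] [498.7 165.8]
```

View pics/w19.png

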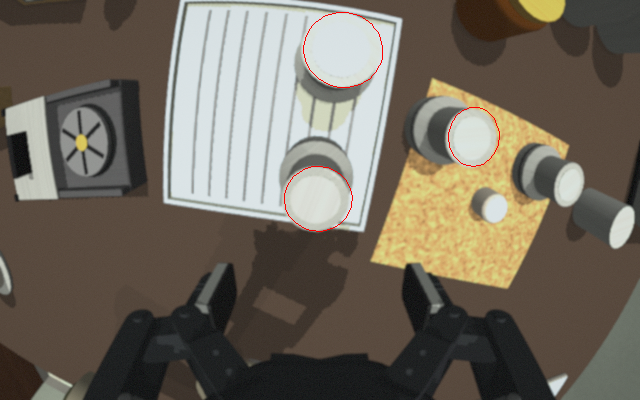

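View pics/t19.png

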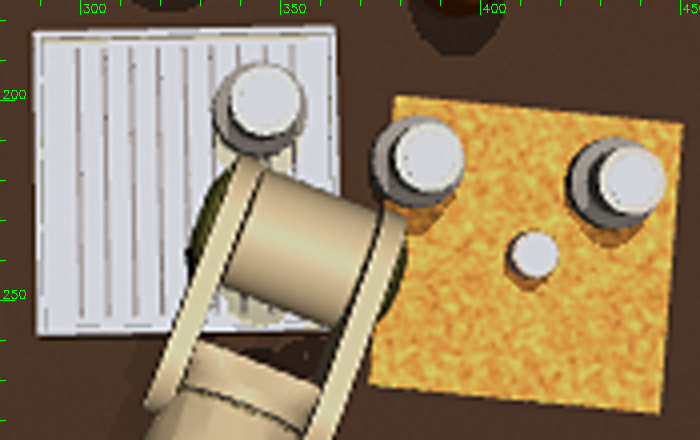

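Emit:
apply_moves(
  steps=[0.2,4,-1.5,0,0,0,8.5,0.2,9,-3.2,0,0,0,8.5,0.2,13.5,-5,0,0,0,8.5,0.2,15.6,-5.7,0,0,0,8.5,0.2,15.6,-5.7,0,0,0,8.5,0.2,15.6,-5.7,0,0,0,8.5],
)

```text
t: 35.35
ee_pos: [0.5744, -0.2084, 0.2475]
ee_rot: [-46.9, 89.9, 142.9]
force: [-0.6, 0.4, 0.3]
gripper_width: 0.085
```

```bash
python3 - <<'E'
from h import *
plan([.576,-.21,.066],jaw=99.8)
over("wrist",[(.576,-.21,.111)],.03,"pics/w20.png")
E
```

```text
pos [ 0.5744 -0.2084  0.2475] F [-0.6  0.4  0.3] w 0.085 t 35.35 j [-31.  29.  68.   0.  84.  49.]
jaw angle -80.18 xaxis [-0.001  0.001 -1.   ]
rot [0.02 0.07 0.07]
[ 0.576 -0.21   0.066] -> [18.15  0.21 -0.15]
[288.7 159.1] [352.2 219.9]
```

View pics/w20.png

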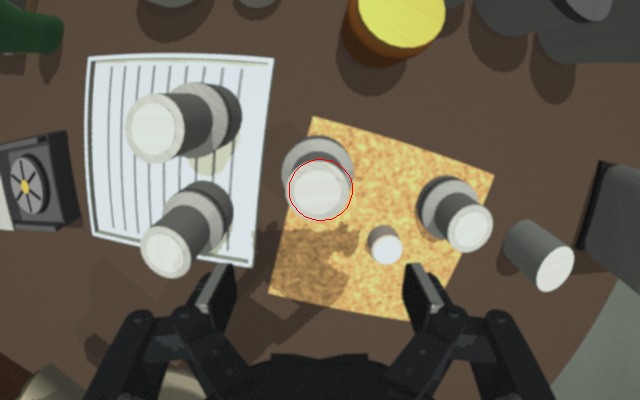

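Emit:
apply_moves(
  steps=[5,0.2,-0.15,0,0,0,8.5,10,0.2,-0.15,0,0,0,8.5,14.5,0.2,-0.15,0,0,0,8.5,17,0.2,-0.15,0,0,0,8.5,17.4,0.2,-0.15,0,0,0,8.5,17.4,0.2,-0.15,0,0,0,6.5,17.4,0.2,-0.15,0,0,0,5,17.4,0.2,-0.15,0,0,0,5,17.4,0.2,-0.15,0,0,0,5,17.4,0.2,-0.15,0,0,0,5,17.4,0.2,-0.15,0,0,0,5],
  grip_force=80,
)

```text
t: 36.78
ee_pos: [0.5774, -0.2106, 0.0765]
ee_rot: [160.9, 89.9, -9.2]
force: [-1.0, 4.2, 5.4]
gripper_width: 0.0584
```

Emit:
apply_moves(
  steps=[-1,0,0,0,0,0,5,-3,0,0,0,0,0,5,-6,0,0,0,0,0,5,-10,0,0,0,0,0,5,-14,0,0,0,0,0,5,-17,0,0,0,0,0,5,-19,0,0,0,0,0,5,-19,0,0,0,0,0,5,-19,0,0,0,0,0,5],
)

```text
t: 37.9
ee_pos: [0.5763, -0.2109, 0.2634]
ee_rot: [-35.5, 89.9, 154.3]
force: [0.2, 0.4, -2.5]
gripper_width: 0.0586
```

```bash
python3 - <<'E'
from h import *
plan([.43,-.12,.265],[.43,.1,.265],[.4985,.25,.25],jaw=99.8)
p,R,o=tool()
over("wrist",[(p[0],p[1],p[2]+.037)],.03,"pics/w21.png")
E
```

```text
pos [ 0.5763 -0.2109  0.2634] F [ 0.2  0.4 -2.5] w 0.0586 t 37.9 j [-31.  29.  66.  -0.  86.  49.]
jaw angle -80.21 xaxis [-0.001  0.001 -1.   ]
rot [-0.01  0.07  0.05]
[ 0.43  -0.12   0.265] -> [ -0.14 -11.44  12.87]
[0.43  0.1   0.265] -> [ -0.12 -33.12   9.13]
[0.4985 0.25   0.25  ] -> [  1.38 -46.74  -0.17]
[248.5 249. ] [386.4 356.2]
```

View pics/w21.png

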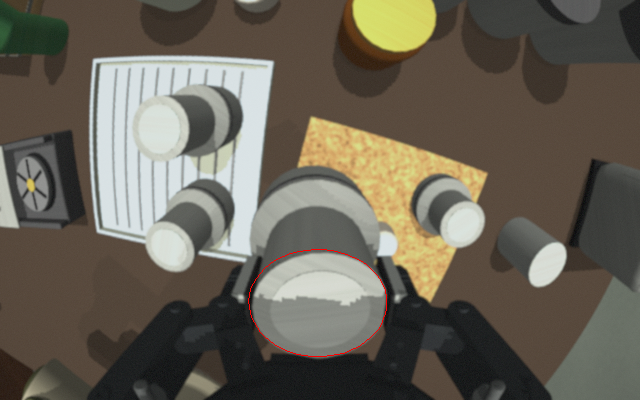

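```bash
python3 - <<'E'
from h import *
plan([.39,-.17,.264],[.385,-.06,.264],[.39,.03,.264],[.4985,.25,.25])
E
```

```text
pos [ 0.5763 -0.2108  0.2631] F [-0.1  0.5 -3.1] w 0.0583 t 37.95 j [-31.  29.  66.  -0.  86.  49.]
jaw angle -80.21 xaxis [-0.002  0.001 -1.   ]
[ 0.39  -0.17   0.264] -> [-0.05 -7.19 17.66]
[ 0.385 -0.06   0.264] -> [ -0.04 -18.12  16.28]
[0.39  0.03  0.264] -> [ -0.03 -26.9   14.26]
[0.4985 0.25   0.25  ] -> [  1.37 -46.73  -0.17]
```

Emit:
apply_moves(
  steps=[0,-1,3,0,0,0,5,0,-3,7.5,0,0,0,5,0,-5,12,0,0,0,5,0,-7.2,16,0,0,0,5,0,-10.5,17.3,0,0,0,5,0,-15,17,0,0,0,5,0,-19.5,16,0,0,0,5,0,-24,15,0,0,0,5,0,-28,13,0,0,0,5,0,-31.5,10.5,0,0,0,5,0.3,-35,8,0,0,0,5,0.6,-39,5.3,0,0,0,5,1,-42.5,2.8,0,0,0,5,1.3,-45.3,0.8,0,0,0,5,1.4,-46.7,-0.1,0,0,0,5,1.4,-46.7,-0.2,0,0,0,5,1.4,-46.7,-0.2,0,0,0,5],
)

```text
t: 40.08
ee_pos: [0.4989, 0.2489, 0.2499]
ee_rot: [18.7, 89.9, -151.6]
force: [0.0, -0.5, -3.4]
gripper_width: 0.0584
```

```bash
python3 - <<'E'
from h import *
plan([.4985,.25,.1435],[.4985,.25,.1295],jaw=99.8)
p,R,o=tool()
over("wrist",[(p[0],p[1],p[2]+.0345)],.03,"pics/w22.png")
E
```

```text
pos [0.4989 0.2489 0.2499] F [ 0.  -0.5 -3.4] w 0.0584 t 40.08 j [14. 21. 78. -0. 80. 95.]
jaw angle -80.23 xaxis [-0.001 -0.    -1.   ]
rot [-0.03  0.05 -0.02]
[0.4985 0.25   0.1435] -> [10.64 -0.11  0.02]
[0.4985 0.25   0.1295] -> [12.04 -0.12  0.02]
[249.6 246. ] [385.4 352.6]
```

View pics/w22.png

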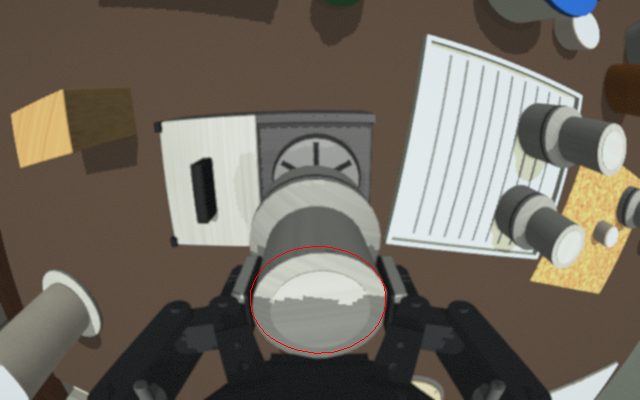

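Emit:
apply_moves(
  steps=[2,-0.1,0,0,0,0,5,5,-0.1,0,0,0,0,5,8,-0.1,0,0,0,0,5,10,-0.1,0,0,0,0,5,10.8,-0.1,0,0,0,0,5,11.3,-0.1,0,0,0,0,5,11.6,-0.1,0,0,0,0,5,11.9,-0.1,0,0,0,0,5,12.1,-0.1,0,0,0,0,5,12.3,-0.1,0,0,0,0,5,12.3,-0.1,0,0,0,0,5],
)

```text
t: 41.5
ee_pos: [0.4998, 0.2504, 0.1301]
ee_rot: [168.3, 89.8, -1.9]
force: [-3.9, -1.6, 14.4]
gripper_width: 0.0587
```

Emit:
apply_moves(
  steps=[0.15,0,0,0,0,0,5,0.3,0,0,0,0,0,5,0.4,0,0,0,0,0,5,0.4,0,0,0,0,0,5],
)

```text
t: 42.0
ee_pos: [0.5006, 0.2508, 0.1295]
ee_rot: [174.8, 89.6, 4.6]
force: [-12.7, -2.6, 39.1]
gripper_width: 0.0589
```

Emit:
apply_moves(
  steps=[-0.15,0,0,0,0,0,5,-0.15,0,0,0,0,0,5,-0.15,0,0,0,0,0,5,-0.15,0,0,0,0,0,5,-0.15,0,0,0,0,0,5,-0.15,0,0,0,0,0,5,-0.15,0,0,0,0,0,5,-0.15,0,0,0,0,0,5,-0.15,0,0,0,0,0,5],
)

```text
t: 43.12
ee_pos: [0.5004, 0.2506, 0.1297]
ee_rot: [174.0, 89.7, 3.8]
force: [-9.5, -3.3, 28.9]
gripper_width: 0.0584
```

Emit:
apply_moves(
  steps=[-0.5,0,0,0,0,0,5,-1.5,0,0,0,0,0,5,-3,0,0,0,0,0,5,-5,0,0,0,0,0,5,-8,0,0,0,0,0,5,-9,0,0,0,0,0,5,-9,0,0,0,0,0,5],
)

```text
t: 44.0
ee_pos: [0.4991, 0.2506, 0.2149]
ee_rot: [-166.5, 90.0, 23.3]
force: [0.6, 0.4, -2.7]
gripper_width: 0.0586
```

```bash
python3 - <<'E'
from h import *
plan([.621,.065,.21],[.621,.065,.0815],jaw=99.8)
p,R,o=tool()
over("wrist",[(p[0],p[1],p[2]+.0345)],.03,"pics/w23.png")
E
```

```text
pos [0.4991 0.2506 0.2149] F [ 0.6  0.4 -2.7] w 0.0586 t 44.0 j [15. 23. 81.  0. 76. 95.]
jaw angle -80.21 xaxis [ 0.001  0.    -1.   ]
rot [-0.01 -0.04  0.01]
[0.621 0.065 0.21 ] -> [ 0.5  20.36 -8.85]
[0.621  0.065  0.0815] -> [13.35 20.36 -8.84]
[249.6 245.8] [385.4 352.6]
```

View pics/w23.png

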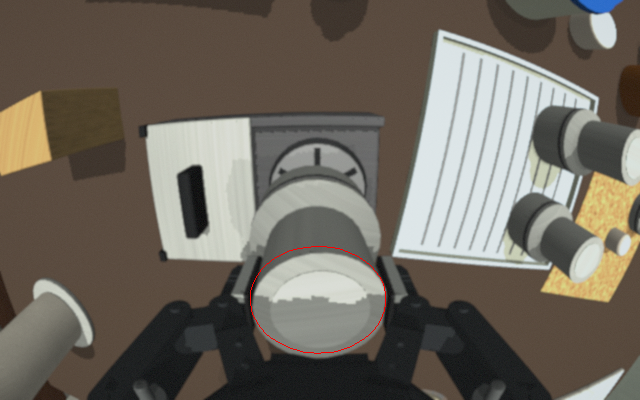

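Emit:
apply_moves(
  steps=[0,2,-1,0,0,0,5,0,6,-2.6,0,0,0,5,0,11,-4.8,0,0,0,5,0,15,-6.5,0,0,0,5,0,18,-7.8,0,0,0,5,0,20,-8.7,0,0,0,5,1,20.4,-8.85,0,0,0,5,4,20.4,-8.85,0,0,0,5,8,20.4,-8.85,0,0,0,5,11,20.4,-8.85,0,0,0,5,12.4,20.4,-8.85,0,0,0,5,12.9,20.4,-8.85,0,0,0,5,13.2,20.4,-8.85,0,0,0,5,13.4,20.4,-8.85,0,0,0,5,13.5,20.4,-8.85,0,0,0,5,13.5,20.4,-8.85,0,0,0,5],
)

```text
t: 46.05
ee_pos: [0.622, 0.0648, 0.0824]
ee_rot: [170.9, 89.8, 0.7]
force: [-3.1, 1.5, 8.2]
gripper_width: 0.0585
```

```bash
python3 - <<'E'
from h import *
plan([.621,.065,.0815])
over("wrist",[],.03,"pics/w24.png")
E
```

```text
pos [0.622  0.0648 0.0824] F [-3.1  1.5  8.2] w 0.0585 t 46.05 j [-5. 38. 77.  0. 64. 75.]
jaw angle -80.2 xaxis [ 0.004  0.    -1.   ]
[0.621  0.065  0.0815] -> [ 0.09 -0.03  0.1 ]
```

View pics/w24.png

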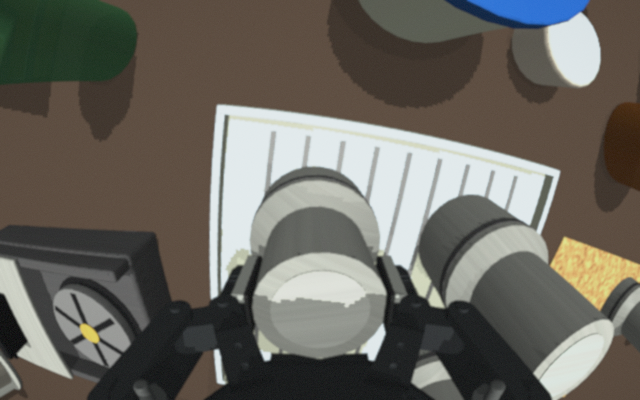

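Emit:
apply_moves(
  steps=[0,0,0,0,0,0,6.2,0,0,0,0,0,0,7.5,0,0,0,0,0,0,8.2,0,0,0,0,0,0,8.2,-2,0,0,0,0,0,8.5,-5,0,0,0,0,0,8.5,-9,0,0,0,0,0,8.5,-13,0,0,0,0,0,8.5,-18,0,0,0,0,0,8.5,-18,0,0,0,0,0,8.5],
)

```text
t: 47.35
ee_pos: [0.6221, 0.0644, 0.2639]
ee_rot: [164.8, 89.6, -5.4]
force: [-0.3, 0.5, -0.4]
gripper_width: 0.0851
```

```bash
python3 - <<'E'
from h import *
plan([.557,-.391,.25])
over("wrist",[(.622,.065,.116),(.4924,-.0653,.136),(.62,-.063,.156)],.03,"pics/w25.png")
crop("top",280,175,455,285,4,"pics/t25.png")
E
```

```text
pos [0.6221 0.0644 0.2639] F [-0.3  0.5 -0.4] w 0.0851 t 47.35 j [-5. 30. 64. -0. 86. 75.]
jaw angle -80.21 xaxis [ 0.008 -0.001 -1.   ]
[ 0.557 -0.391  0.25 ] -> [ 1.37 43.77 14.17]
[286.9 159.5] [347.9 218.1]
[384.2 298.9] [433.5 337.9]
[421.6 195.9] [478.5 254.6]
```

View pics/w25.png

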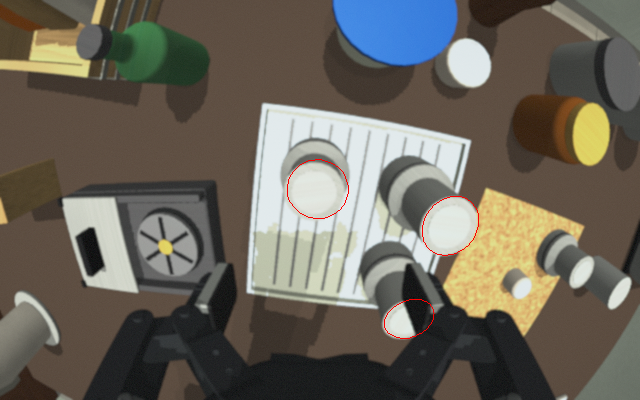

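View pics/t25.png

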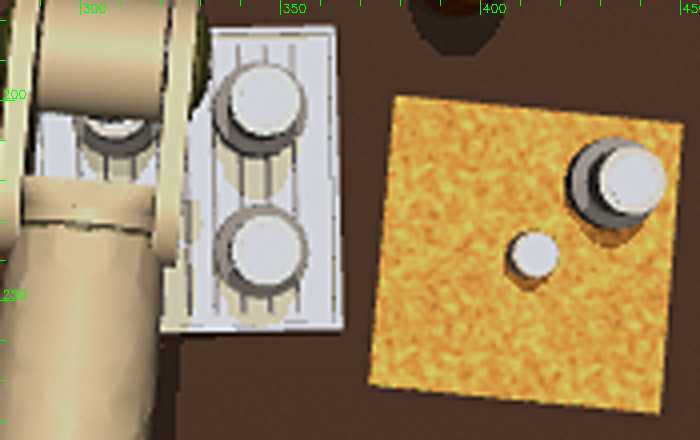

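```bash
python3 - <<'E'
from h import *
plan([.557,-.391,.25],jaw=99.8)
E
```

```text
pos [0.6208 0.0645 0.2593] F [-0.5  0.   0.1] w 0.0853 t 47.45 j [-5. 30. 64. -0. 86. 75.]
jaw angle -80.22 xaxis [-0. -0. -1.]
rot [-0.02  0.02  0.  ]
[ 0.557 -0.391  0.25 ] -> [ 0.94 43.8  14.03]
```

Settled; no correction needed. Move over d.

Emit:
apply_moves(
  steps=[0,4,1.3,0,0,0,8.5,0,9,3,0,0,0,8.5,0,14.5,4.6,0,0,0,8.5,0,20,6.4,0,0,0,8.5,0,25.5,8.2,0,0,0,8.5,0.5,31,10,0,0,0,8.5,1,36.5,11.7,0,0,0,8.5,1,41,13.2,0,0,0,8.5,1,43.5,14,0,0,0,8.5,1,43.8,14,0,0,0,8.5,1,43.8,14,0,0,0,8.5,1,43.8,14,0,0,0,8.5],
)

```text
t: 48.95
ee_pos: [0.5579, -0.3896, 0.2498]
ee_rot: [-74.7, 90.0, 115.1]
force: [-0.9, 0.3, 0.5]
gripper_width: 0.0848
```

```bash
python3 - <<'E'
from h import *
plan([.557,-.391,.063],jaw=99.8)
over("wrist",[(.557,-.391,.091)],.03,"pics/w26.png")
E
```

```text
pos [ 0.5579 -0.3896  0.2498] F [-0.9  0.3  0.5] w 0.0848 t 48.95 j [-45.  38.  52.   0.  90.  35.]
jaw angle -80.12 xaxis [-0.  0. -1.]
rot [0.08 0.01 0.02]
[ 0.557 -0.391  0.063] -> [18.68  0.13  0.11]
[290.1 157.4] [349.1 214.2]
```

View pics/w26.png

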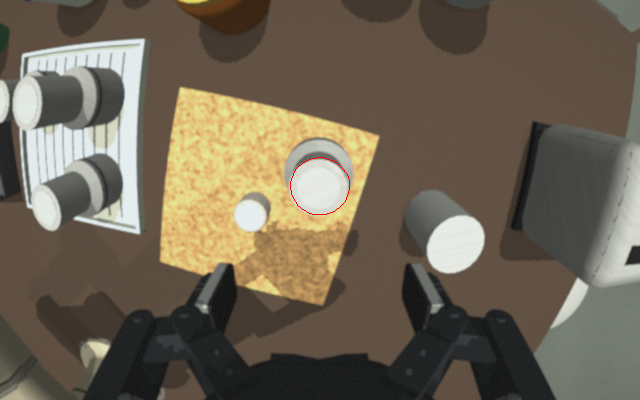

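Emit:
apply_moves(
  steps=[5,0.1,0.1,0,0,0,8.5,10,0.1,0.1,0,0,0,8.5,15,0.1,0.1,0,0,0,8.5,18,0.1,0.1,0,0,0,8.5,18.7,0.1,0.1,0,0,0,8.5,18.7,0.1,0.1,0,0,0,6.5,18.7,0.1,0.1,0,0,0,5,18.7,0.1,0.1,0,0,0,5,18.7,0.1,0.1,0,0,0,5,18.7,0.1,0.1,0,0,0,5,18.7,0.1,0.1,0,0,0,5],
  grip_force=80,
)

```text
t: 50.38
ee_pos: [0.5576, -0.3925, 0.0653]
ee_rot: [130.1, 89.8, -40.1]
force: [-0.2, 1.1, 6.7]
gripper_width: 0.0579
```

Emit:
apply_moves(
  steps=[-1,0,0,0,0,0,5,-3,0,0,0,0,0,5,-6,0,0,0,0,0,5,-10,0,0,0,0,0,5,-14,0,0,0,0,0,5,-17,0,0,0,0,0,5,-19.5,0,0,0,0,0,5,-19.5,0,0,0,0,0,5,-19.5,0,0,0,0,0,5],
)

```text
t: 51.5
ee_pos: [0.5564, -0.3918, 0.2569]
ee_rot: [-53.8, 89.9, 136.0]
force: [0.9, -0.1, -2.4]
gripper_width: 0.0581
```

```bash
python3 - <<'E'
from h import *
plan([.39,-.17,.264],[.385,-.06,.264],[.39,.03,.264],[.4985,.25,.25],jaw=99.8)
p,R,o=tool()
over("wrist",[(p[0],p[1],p[2]+.0265)],.03,"pics/w27.png")
E
```

```text
pos [ 0.5564 -0.3918  0.2569] F [ 0.9 -0.1 -2.4] w 0.0581 t 51.5 j [-45.  38.  51.  -0.  91.  35.]
jaw angle -80.21 xaxis [-0.001  0.001 -1.   ]
rot [-0.01  0.05  0.07]
[ 0.39  -0.17   0.264] -> [ -0.67 -24.69  12.62]
[ 0.385 -0.06   0.264] -> [ -0.66 -35.61  11.25]
[0.39  0.03  0.264] -> [ -0.65 -44.4    9.22]
[0.4985 0.25   0.25  ] -> [  0.76 -64.23  -5.21]
[252.9 237.3] [382.2 341.6]
```

View pics/w27.png

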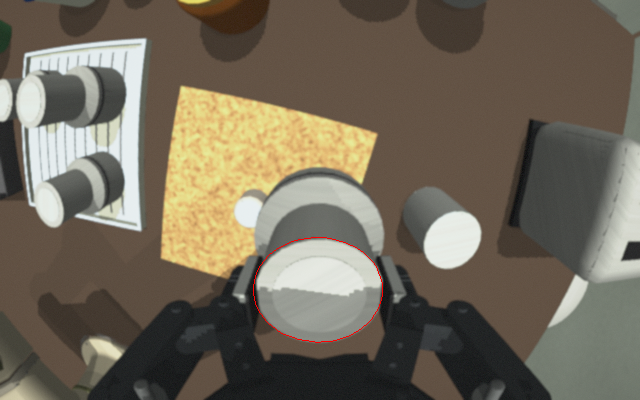

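Good hold; mouth offset about 0.064. Carry around the tray to the pad.

Emit:
apply_moves(
  steps=[0,-3,1.5,0,0,0,5,-0.3,-7,3.5,0,0,0,5,-0.6,-12,6,0,0,0,5,-0.6,-17,8.6,0,0,0,5,-0.6,-22,11.2,0,0,0,5,-0.6,-27,12.4,0,0,0,5,-0.6,-32,12,0,0,0,5,-0.6,-37,11,0,0,0,5,-0.6,-42,9.8,0,0,0,5,-0.6,-46.5,7.7,0,0,0,5,-0.3,-50.5,4.8,0,0,0,5,0,-54.5,1.9,0,0,0,5,0.4,-58.5,-1,0,0,0,5,0.7,-61.5,-3.2,0,0,0,5,0.8,-63.5,-4.7,0,0,0,5,0.8,-64.2,-5.2,0,0,0,5,0.8,-64.2,-5.2,0,0,0,5,0.8,-64.2,-5.2,0,0,0,5],
)

```text
t: 53.8
ee_pos: [0.4985, 0.2487, 0.2499]
ee_rot: [42.8, 90.0, -127.4]
force: [-0.4, 0.6, -1.7]
gripper_width: 0.0577
```

```bash
python3 - <<'E'
from h import *
plan([.4985,.25,.130],[.4985,.25,.118],jaw=99.8)
p,R,o=tool()
over("wrist",[(p[0],p[1],p[2]+.0265)],.03,"pics/w28.png")
E
```

```text
pos [0.4985 0.2487 0.2499] F [-0.4  0.6 -1.7] w 0.0577 t 53.8 j [14. 21. 78. -0. 80. 95.]
jaw angle -80.25 xaxis [-0. -0. -1.]
rot [-0.05  0.01 -0.01]
[0.4985 0.25   0.13  ] -> [11.99 -0.13 -0.03]
[0.4985 0.25   0.118 ] -> [13.19 -0.13 -0.03]
[252.9 237.3] [382.3 341.6]
```

View pics/w28.png

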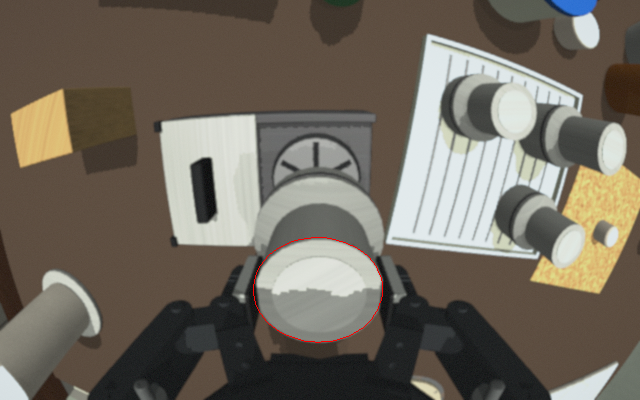

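Emit:
apply_moves(
  steps=[2,-0.1,0,0,0,0,5,5,-0.1,0.1,0,0,0,5,8,-0.1,0.1,0,0,0,5,10.5,-0.1,0.1,0,0,0,5,11.8,-0.1,0.1,0,0,0,5,12.3,-0.1,0.1,0,0,0,5,12.7,-0.1,0.1,0,0,0,5,13,-0.1,0.1,0,0,0,5,13.2,-0.1,0.1,0,0,0,5,13.4,-0.1,0.1,0,0,0,5,13.5,-0.1,0.1,0,0,0,5,13.5,-0.1,0.1,0,0,0,5],
)

```text
t: 55.35
ee_pos: [0.4982, 0.2502, 0.1191]
ee_rot: [170.0, 89.8, -0.2]
force: [-12.7, -5.8, 26.4]
gripper_width: 0.0577
```

Emit:
apply_moves(
  steps=[0.05,0,0,0,0,0,5,0.05,0,0,0,0,0,5,0.05,0,0,0,0,0,5,0.05,0,0,0,0,0,5,0.05,0,0,0,0,0,5,0.05,0,0,0,0,0,5,0.05,0,0,0,0,0,5,0.05,0,0,0,0,0,5,0.05,0,0,0,0,0,5],
)

```text
t: 56.48
ee_pos: [0.4983, 0.2502, 0.1191]
ee_rot: [171.1, 89.8, 0.9]
force: [-14.4, -5.9, 30.5]
gripper_width: 0.0575
```

Emit:
apply_moves(
  steps=[-0.5,0,0,0,0,0,5,-1.5,0,0,0,0,0,5,-3,0,0,0,0,0,5,-5,0,0,0,0,0,5,-8,0,0,0,0,0,5,-10,0,0,0,0,0,5,-10,0,0,0,0,0,5],
)

```text
t: 57.35
ee_pos: [0.4983, 0.2505, 0.2161]
ee_rot: [-173.7, 89.8, 16.1]
force: [-0.6, 1.1, -2.7]
gripper_width: 0.0576
```

```bash
python3 - <<'E'
from h import *
plan([.4925,.063,.21],[.4925,.063,.070],jaw=99.8)
p,R,o=tool()
over("wrist",[(p[0],p[1],p[2]+.0265)],.03,"pics/w29.png")
E
```

```text
pos [0.4983 0.2505 0.2161] F [-0.6  1.1 -2.7] w 0.0576 t 57.35 j [15. 23. 82.  0. 76. 95.]
jaw angle -80.21 xaxis [ 0.004  0.001 -1.   ]
rot [-0.01 -0.23  0.02]
[0.4925 0.063  0.21  ] -> [ 0.59 18.37  3.76]
[0.4925 0.063  0.07  ] -> [14.59 18.38  3.82]
[252.9 236.9] [382.3 341.6]
```

View pics/w29.png

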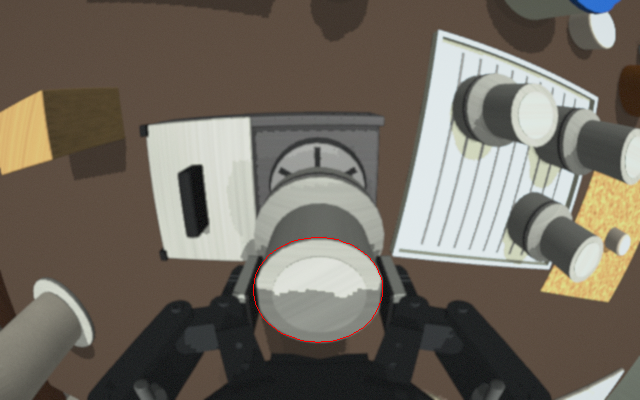

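Emit:
apply_moves(
  steps=[0,2,0.4,0,0,0,5,0,6,1.2,0,0,0,5,0,10.5,2.2,0,0,0,5,0,14.5,3,0,0,0,5,0,17.3,3.6,0,0,0,5,0.5,18.4,3.8,0,0,0,5,3,18.4,3.8,0,0,0,5,7,18.4,3.8,0,0,0,5,11,18.4,3.8,0,0,0,5,13,18.4,3.8,0,0,0,5,13.8,18.4,3.8,0,0,0,5,14.2,18.4,3.8,0,0,0,5,14.5,18.4,3.8,0,0,0,5,14.6,18.4,3.8,0,0,0,5,14.6,18.4,3.8,0,0,0,5],
)

```text
t: 59.28
ee_pos: [0.4919, 0.0627, 0.0713]
ee_rot: [162.3, 89.9, -7.8]
force: [-10.6, 2.0, 24.3]
gripper_width: 0.0577
```

```bash
python3 - <<'E'
from h import *
plan([.4925,.063,.070])
over("wrist",[],.03,"pics/w30.png")
E
```

```text
pos [0.4919 0.0627 0.0713] F [-10.6   2.   24.3] w 0.0577 t 59.27 j [ -6.  25. 102.  -0.  53.  74.]
jaw angle -80.18 xaxis [ 0.002 -0.    -1.   ]
[0.4925 0.063  0.07  ] -> [ 0.13 -0.02 -0.06]
```

View pics/w30.png

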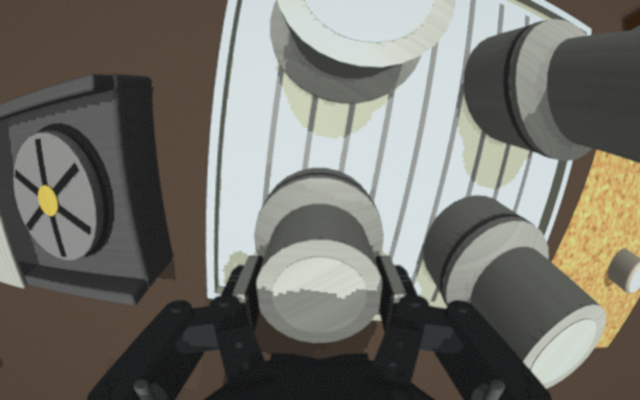

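Touching with 24 N; ease up, release, lift.

Emit:
apply_moves(
  steps=[-0.2,0,0,0,0,0,5,-0.2,0,0,0,0,0,5,-0.2,0,0,0,0,0,6.2,-0.2,0,0,0,0,0,7.5,-0.2,0,0,0,0,0,8.2,-0.2,0,0,0,0,0,8.2,-2,0,0,0,0,0,8.5,-5,0,0,0,0,0,8.5,-9,0,0,0,0,0,8.5,-13,0,0,0,0,0,8.5,-17,0,0,0,0,0,8.5,-17,0,0,0,0,0,8.5],
)

```text
t: 60.82
ee_pos: [0.4924, 0.0624, 0.2409]
ee_rot: [164.0, 89.7, -6.2]
force: [0.2, -0.9, -0.8]
gripper_width: 0.0849
```

```bash
python3 - <<'E'
from h import *
plan([.4772,.3672,.2],[.4772,.3672,.088],jaw=100.2)
over("wrist",[(.4919,.0627,.096),(.622,.065,.116)],.03,"pics/w31.png")
E
```

```text
pos [0.4924 0.0624 0.2409] F [ 0.2 -0.9 -0.8] w 0.0849 t 60.83 j [-6. 14. 90.  0. 76. 74.]
jaw angle -80.2 xaxis [ 0.006 -0.001 -1.   ]
rot [-0.4  -0.31 -0.09]
[0.4772 0.3672 0.2   ] -> [  4.06 -30.3   -3.66]
[0.4772 0.3672 0.088 ] -> [ 15.26 -30.32  -3.6 ]
[286.9 160.2] [348.5 219.3]
[305.4  19.2] [375.9  86.3]
```

View pics/w31.png

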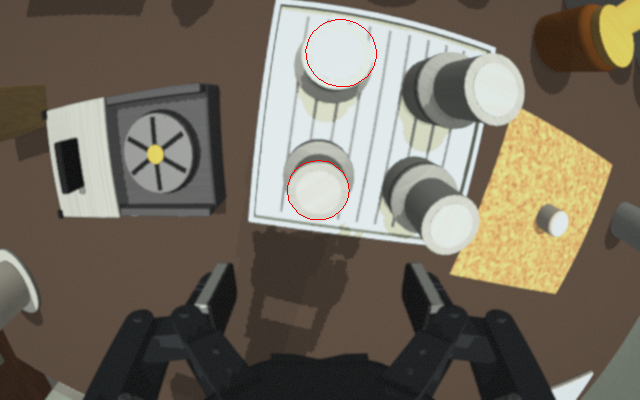

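Emit:
apply_moves(
  steps=[0,-4,-0.5,0,0,0,8.5,0,-9,-1,0,0,0,8.5,0,-14.5,-1.7,0,0,0,8.5,0,-20,-2.4,0,0,0,8.5,0,-25,-3,0,0,0,8.5,1,-29,-3.5,0,0,0,8.5,3,-30.3,-3.7,-0.4,0,0,8.5,4,-30.3,-3.7,-0.4,0,0,8.5,4,-30.3,-3.7,-0.4,0,0,8.5,4,-30.3,-3.7,-0.4,0,0,8.5],
)

```text
t: 62.12
ee_pos: [0.4769, 0.3664, 0.1989]
ee_rot: [-171.7, 89.9, 18.4]
force: [0.3, -0.0, -0.9]
gripper_width: 0.0848
```

```bash
python3 - <<'E'
from h import *
plan([.4772,.3672,.088],jaw=100.2)
c,im=over("wrist",[],.03,"pics/w32.png")
E
```

```text
pos [0.4769 0.3664 0.1989] F [ 0.3 -0.  -0.9] w 0.0848 t 62.12 j [ 26.  29.  75.  -0.  76. 106.]
jaw angle -79.89 xaxis [ 0.001  0.    -1.   ]
rot [-0.09 -0.05  0.01]
[0.4772 0.3672 0.088 ] -> [11.09 -0.07 -0.03]
```

View pics/w32.png

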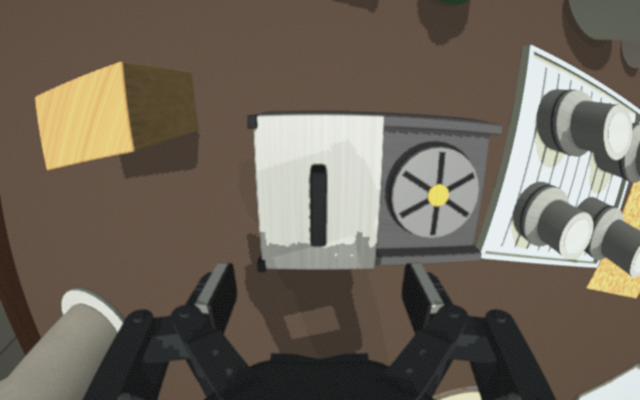

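Emit:
apply_moves(
  steps=[4,0,0,0,0,0,8.5,8,0,0,0,0,0,8.5,10.9,0,0,0,0,0,8.5,10.9,0,0,0,0,0,8.5,10.9,0,0,0,0,0,5,10.9,0,0,0,0,0,2,10.9,0,0,0,0,0,0.5,10.9,0,0,0,0,0,0.5,10.9,0,0,0,0,0,0.5,10.9,0,0,0,0,0,0.5,10.9,0,0,0,0,0,0.5],
  grip_force=30,
)

```text
t: 63.55
ee_pos: [0.4765, 0.3672, 0.0899]
ee_rot: [154.9, 90.0, -14.9]
force: [-1.9, -3.9, 5.1]
gripper_width: 0.0134
```

```bash
python3 - <<'E'
from h import *
plan([.4986,.2495,.089],jaw=100.2)
E
```

```text
pos [0.4765 0.3672 0.0899] F [-1.9 -3.9  5.1] w 0.0134 t 63.55 j [ 26.  35.  82.  -0.  63. 106.]
jaw angle -79.81 xaxis [ 0. -0. -1.]
rot [-0.01 -0.03 -0.01]
[0.4986 0.2495 0.089 ] -> [ 0.09 11.98 -0.09]
```

Emit:
apply_moves(
  steps=[0,1.5,0,0,0,0,0.5,0,3,0,0,0,0,0.5,0,4.5,0,0,0,0,0.5,0,6,0,0,0,0,0.5,0,7.5,-0.05,0,0,0,0.5,0,9,-0.05,0,0,0,0.5,0,10.3,-0.1,0,0,0,0.5,0,11.2,-0.1,0,0,0,0.5,0,11.6,-0.1,0,0,0,0.5,0,11.9,-0.1,0,0,0,0.5,0,12.1,-0.1,0,0,0,0.5,0,12.1,-0.1,0,0,0,0.5],
)

```text
t: 65.05
ee_pos: [0.4975, 0.249, 0.0898]
ee_rot: [-41.2, 89.8, 148.9]
force: [-10.1, 3.3, 10.3]
gripper_width: 0.0131
```

Emit:
apply_moves(
  steps=[0,0.15,0,0,0,0,0.5,0,0.3,0,0,0,0,0.5,0,0.3,0,0,0,0,0.5],
)

```text
t: 65.42
ee_pos: [0.4975, 0.2489, 0.0898]
ee_rot: [-81.6, 89.6, 108.6]
force: [-10.0, 21.3, 8.1]
gripper_width: 0.0134
```

Emit:
apply_moves(
  steps=[0,0.1,0,0,0,0,0.5,0,0.1,0,0,0,0,0.5,0,-0.2,0,0,0,0,0.5,0,-0.2,0,0,0,0,2,0,-0.2,0,0,0,0,5,0,-0.2,0,0,0,0,8,0,-0.2,0,0,0,0,8.5,-3,-0.2,0,0,0,0,8.5,-7,-0.2,0,0,0,0,8.5,-12,-0.2,0,0,0,0,8.5,-16,-3,0,0,0,0,8.5,-16,-8,0,0,0,0,8.5,-16,-12,0,0,0,0,8.5,-16,-12,0,0,0,0,8.5,-16,-12,0,0,0,0,8.5],
)

```text
t: 67.3
ee_pos: [0.4781, 0.3631, 0.2491]
ee_rot: [51.6, 90.0, -118.2]
force: [-0.5, -0.3, -0.3]
gripper_width: 0.0851
```

```bash
python3 - <<'E'
from h import *
plan()
c,im=over("wrist",[],.03,"pics/w33.png")
over("top",[],.03,"pics/t33.png"); over("scene",[],.03,"pics/s33.png")
E
```

```text
pos [0.4781 0.3631 0.2491] F [-0.5 -0.3 -0.3] w 0.0851 t 67.3 j [ 26.  27.  70.  -0.  83. 106.]
jaw angle -79.82 xaxis [-0. -0. -1.]
```

View pics/w33.png

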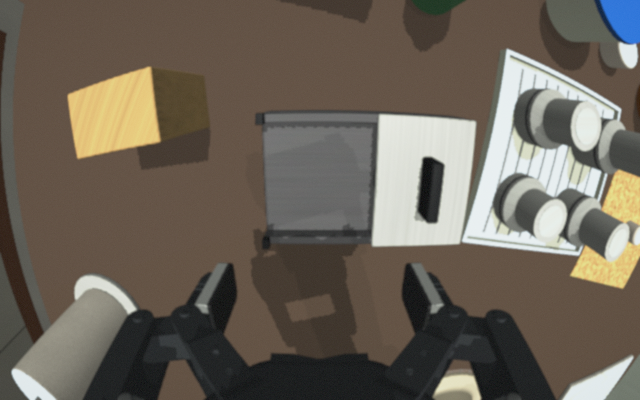

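View pics/t33.png

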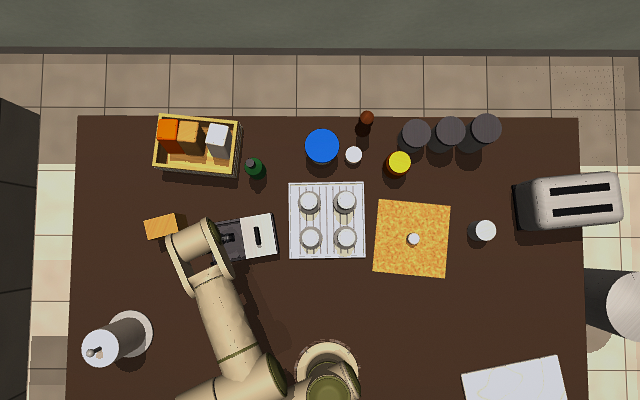

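View pics/s33.png

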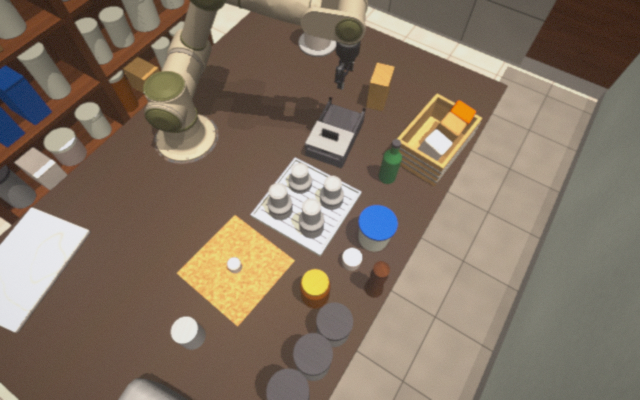

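```bash
python3 -c "
from rig import r
print(r.hand_in())"
```

```text
the job is handed in; nothing more can be done
None
```

The job is done and handed in at about 67 s, well inside the 210 s limit. No verdict was reported.

- **Cover:** I slid it open until it met its stop at about 31 N. After the last tumbler I slid it back 120 mm, until it met the shut stop at about 21 N.
- **Rinsing:** All four tumblers were there. I pressed them in the order a, b, c, d, each mouth down on the middle of the pad. The pad was held at its stop with 29–31 N for a little over a second each, and the gripper stayed within about 2 mm of the pad centre I had measured.
- **Drying tray:** Each tumbler was then stood mouth down in its own quarter of the tray.
- **Knocked tumbler:** Tumbler c was moved a few centimetres during the run. I found it again in the camera image before gripping it.

The last pictures show all four tumblers upright inside the tray, the cover shut, and the gripper clear of everything. The salt pot, can, jar, tub, bottle, ramekin and carton look to be where they were at the start.

Three readings were less clean than the rest:
- **Pressing c:** The force briefly reached 39 N at the wrist, about 42 N on the pad counting c's weight. It went through the fingers and the tumbler, and I eased it back at once.
- **Setting d down:** It met the tray floor at about 24 N before I eased off and let go.
- **Camera disagreement:** The overhead camera placed the rinser about 4–5 mm from where the wrist camera did. I used the wrist camera, and the position of the cover at its stop agreed with it to about 1 mm.

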